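# Check the marks under the topping pots and sort them

### The arm

A 6-joint arm with a two-finger parallel gripper is mounted at the origin on the work surface. World frame = base frame: x ahead of the robot, y to its left, z up, the work surface at z = 0. Lengths are in m, angles in rad, forces in N, time in s.
With the tool pointing down it reaches from about 0.35 to 0.85 m from the base axis. Payload 8.1 kg.
Tool frame: the origin (TCP) lies at the very end of the fingers, on their centre line; the grasp point (between the pads) lies 19 mm behind it; z points along the fingers, y is the line along which they close (so a half turn about z gives the same grasp; the last joint's range is limited). The gripper opens to 93 mm and grips with 3 to 60 N. Pads are 15 mm wide; open, the fingers measure 128 mm over their backs; the gripper's body (75 mm by 188 mm) begins 65 mm behind the grasp point.
Start: joints at [1.209, 0.13, 1.488, -0, 1.523, -0.085], TCP at [0.164, 0.577, 0.219] pointing down, gripper open.
Joint ranges: [-2.96, 2.96], [-0.89, 2.26], [0.02, 2.5], [-1.34, 4.48], [0, 2.73], [-2.66, 2.66]. Speed limits (rad/s): [2.39, 2.39, 2.79, 3.14, 3.14, 3.14].

### API

Orientations are given as a rotation vector (axis times angle).
In Python, from plant import robot gives the robot as it stands. The module is installed in compiled form; this text tells all that it offers.
- The arm moves only by the tool play_rows, never from a script. Its argument "increments" is text: rows parted by semicolons, each of 5 numbers parted by spaces: the shift along the tool's x, y, z in mm, then the turn about the tool's z in degrees, then the closure, from -1 (fully open) to 1 (shut). In form: dx dy dz yaw claw; .... A call has 1 to 20 rows; each row is the pose to reach, as a shift and turn from the pose commanded when the call began, along the tool's axes at that moment; what a row does not reach only later rows make up. A row lasts 1/10 s, in which the tool goes at most 50 mm and 8.59 degrees, less where a joint would pass 70% of its speed; a pose out of reach is approached as far as the arm can. A call with a gripper value outside its range is refused whole. The fingers move at their own pace and stop on an object; "force" is the grip in N (left out, the last holds). Time passes only in rows, so rows that repeat a pose let the fingers close. It gives the time, the measured TCP pose, the force, the opening and the grip force at its end, in the units of the state.
- robot.read_state(): the state, without advancing time (a new reading comes with each control period).
- robot.read_camera(name): name is "side" or "top" or "wrist"; returns the picture (420x560x3 uint8, blue, green, red); there is no depth.
- robot.calibration(name): a dict with "vertical_fov" (degrees; the focal length in pixels is half the picture's height over the tangent of half this angle, whatever the lens; pixels are square), "cx", "cy" (the principal point, pixels), "rvec" (rotation vector, rad) and "tvec" (3), from world to camera coordinates, as OpenCV has them. Camera axes: x right, y down, z forward; pixel columns grow to the right and rows downward; lengths in m; the calibration is good to about 2 mm. A picture is of the moment at which its call begins: read the wrist's pose just before it. calibration takes no time and is no camera call; for the wrist camera it gives the pose at the moment of the call.
- robot.close_job(): hands the job in; it is judged then, once.
Trained networks look in the newest picture that a camera, given by its name, has taken for a name from the list of things; names that differ only in an ending like _2 or _b are one class to them, and where a whole thing is asked for, a point or a joint stands for the part that bears it (a point fixed in the world has none). Each returns a list of dicts, best first, with "conf" (0 to 1); they miss things now and then, are a little off and sometimes report something else, mostly with a low value. They report only what shows in the picture. A call takes as long as a camera call. They do not tell look-alikes from the thing itself.
- robot.recognise(camera, query): "centre" ([x, y, z] in m, in world coordinates, good to about 4 mm: the middle of the surface that is visible of it).
- robot.regions_of(camera, query): "pixels" (420x560 bool, what is visible of it).
- robot.landmark_of(camera, query): "centre" ([x, y, z] in m, in world coordinates, good to about 4 mm: a listed point, or the origin of a listed thing).
The state is a dict: "t": time; "q": joint angles; "dq": joint speeds; "joint_torque": joint torques, N m; "tool_pos": TCP position; "orientation": TCP orientation; "force": force on the tool from outside, world axes, zero at the start; "wrist_torque": the same for the moment, N m; "opening": finger opening in m; "gripper_force": force on a finger pad.
Only numpy, scipy, OpenCV 4.12 (cv2) and the standard library are available. Lean on these libraries where they do the work, as an engineer would, in place of code of your own. Each camera call takes 0.05 s, during which the arm holds its last target. There are 200 camera calls.

### The job

Sort the three lidded topping pots on the prep table, one at a time: pick a pot up, turn it over in the air, at least onto its side, so that the mark on its underside can be read, then set it down upright, without dropping it, before you take the next. Pots marked with a ring are this week's and go in the rectangular metal pan for the refrigerator; pots marked with a cross are out of date and go on the round tray. Leave the ice-cream dipper, the sauce bottle and the stack of cups where they are.

Things in the scene. Friction and masses are not known exactly. Their poses are not given: they have to be found in the camera images.
- pot_a: one of three pots alike from outside: white plastic cylinder with a flush plain metal screw lid (screwed tight), 58 mm diameter, 70 mm high, about 160 g. Origin: centre of its underside; z: up through the lid. On the flat white underside, centred, is a black marker sign, seen only when the pot is turned: under this one a ring, 41 mm outside and 30 mm inside diameter, bare white in the middle.
- pot_b: one of three pots alike from outside: white plastic cylinder with a flush plain metal screw lid (screwed tight), 58 mm diameter, 70 mm high, about 160 g. Origin: centre of its underside; z: up through the lid. On the flat white underside, centred, is a black marker sign, seen only when the pot is turned: under this one a ring, 41 mm outside and 30 mm inside diameter, bare white in the middle.
- pot_c: one of three pots alike from outside: white plastic cylinder with a flush plain metal screw lid (screwed tight), 58 mm diameter, 70 mm high, about 160 g. Origin: centre of its underside; z: up through the lid. On the flat white underside, centred, is a black marker sign, seen only when the pot is turned: under this one a cross, two strokes 44 mm long and 6.5 mm wide that meet in the middle.
- pan: shallow rectangular aluminium food pan fixed on the table, 265 mm (its x) by 162 mm (its y) over a flat flange, 20 mm high; inside 239 by 136 mm, floor 3 mm thick. Origin: centre of its underside; z up.
- tray: round aluminium tray fixed on the table, 220 mm across the rim, 18 mm high, flat floor 194 mm across and 3 mm thick, rim flaring outwards. Origin: centre of its underside; z up.
- dipper: ice-cream dipper lying on the table, black handle and steel bowl, 205 mm long, 26 mm high; origin near its middle at table level, x from handle to bowl. Leave alone.
- bottle: squeeze bottle of brown sauce with white cap and nozzle, 60 mm diameter, 191 mm high; origin: centre of its underside. Leave alone.
- cups: stack of white paper cups, mouths up, 79 mm diameter, 103 mm high; origin: centre of its underside. Leave alone.
There are look-alikes about, which are no part of the job. Leave any green or orange look-alike of the pot_c alone. Leave any yellow look-alike of the pot_a alone.

How it is judged:
On the way, in this order (a step that is already met when the one before it is completed fails the run):
1. a first pot is held in the fingers clear of the table and turned at least 60 degrees from upright (((angle between pot_a's own z axis and vertical above 1.05 rad and height (world z) of pot_a above 0.05 m and contact force between the fingers and pot_a above 0.5 N) or (angle between pot_b's own z axis and vertical above 1.05 rad and height (world z) of pot_b above 0.05 m and contact force between the fingers and pot_b above 0.5 N) or (angle between pot_c's own z axis and vertical above 1.05 rad and height (world z) of pot_c above 0.05 m and contact force between the fingers and pot_c above 0.5 N))), for 0.2 s.
2. one pot stands in its right place and a second is held clear of the table, turned at least 60 degrees ((((angle between pot_a's own z axis and vertical below 0.1 rad and z of pot_a in the frame of pan between -0.003 and 0.009 m and x of pot_a in the frame of pan between -0.096 and 0.096 m and y of pot_a in the frame of pan between -0.045 and 0.045 m) and angle between pot_b's own z axis and vertical above 1.05 rad and height (world z) of pot_b above 0.05 m and contact force between the fingers and pot_b above 0.5 N) or ((angle between pot_a's own z axis and vertical below 0.1 rad and z of pot_a in the frame of pan between -0.003 and 0.009 m and x of pot_a in the frame of pan between -0.096 and 0.096 m and y of pot_a in the frame of pan between -0.045 and 0.045 m) and angle between pot_c's own z axis and vertical above 1.05 rad and height (world z) of pot_c above 0.05 m and contact force between the fingers and pot_c above 0.5 N) or ((angle between pot_b's own z axis and vertical below 0.1 rad and z of pot_b in the frame of pan between -0.003 and 0.009 m and x of pot_b in the frame of pan between -0.096 and 0.096 m and y of pot_b in the frame of pan between -0.045 and 0.045 m) and angle between pot_a's own z axis and vertical above 1.05 rad and height (world z) of pot_a above 0.05 m and contact force between the fingers and pot_a above 0.5 N) or ((angle between pot_b's own z axis and vertical below 0.1 rad and z of pot_b in the frame of pan between -0.003 and 0.009 m and x of pot_b in the frame of pan between -0.096 and 0.096 m and y of pot_b in the frame of pan between -0.045 and 0.045 m) and angle between pot_c's own z axis and vertical above 1.05 rad and height (world z) of pot_c above 0.05 m and contact force between the fingers and pot_c above 0.5 N) or ((angle between pot_c's own z axis and vertical below 0.1 rad and z of pot_c in the frame of tray between -0.003 and 0.009 m and horizontal distance between pot_c and tray below 0.076 m) and angle between pot_a's own z axis and vertical above 1.05 rad and height (world z) of pot_a above 0.05 m and contact force between the fingers and pot_a above 0.5 N) or ((angle between pot_c's own z axis and vertical below 0.1 rad and z of pot_c in the frame of tray between -0.003 and 0.009 m and horizontal distance between pot_c and tray below 0.076 m) and angle between pot_b's own z axis and vertical above 1.05 rad and height (world z) of pot_b above 0.05 m and contact force between the fingers and pot_b above 0.5 N))), for 0.2 s.
3. two pots stand in their right places and the third is held clear of the table, turned at least 60 degrees ((((angle between pot_a's own z axis and vertical below 0.1 rad and z of pot_a in the frame of pan between -0.003 and 0.009 m and x of pot_a in the frame of pan between -0.096 and 0.096 m and y of pot_a in the frame of pan between -0.045 and 0.045 m) and (angle between pot_b's own z axis and vertical below 0.1 rad and z of pot_b in the frame of pan between -0.003 and 0.009 m and x of pot_b in the frame of pan between -0.096 and 0.096 m and y of pot_b in the frame of pan between -0.045 and 0.045 m) and angle between pot_c's own z axis and vertical above 1.05 rad and height (world z) of pot_c above 0.05 m and contact force between the fingers and pot_c above 0.5 N) or ((angle between pot_b's own z axis and vertical below 0.1 rad and z of pot_b in the frame of pan between -0.003 and 0.009 m and x of pot_b in the frame of pan between -0.096 and 0.096 m and y of pot_b in the frame of pan between -0.045 and 0.045 m) and (angle between pot_c's own z axis and vertical below 0.1 rad and z of pot_c in the frame of tray between -0.003 and 0.009 m and horizontal distance between pot_c and tray below 0.076 m) and angle between pot_a's own z axis and vertical above 1.05 rad and height (world z) of pot_a above 0.05 m and contact force between the fingers and pot_a above 0.5 N) or ((angle between pot_a's own z axis and vertical below 0.1 rad and z of pot_a in the frame of pan between -0.003 and 0.009 m and x of pot_a in the frame of pan between -0.096 and 0.096 m and y of pot_a in the frame of pan between -0.045 and 0.045 m) and (angle between pot_c's own z axis and vertical below 0.1 rad and z of pot_c in the frame of tray between -0.003 and 0.009 m and horizontal distance between pot_c and tray below 0.076 m) and angle between pot_b's own z axis and vertical above 1.05 rad and height (world z) of pot_b above 0.05 m and contact force between the fingers and pot_b above 0.5 N))), for 0.2 s.
At the end, for the whole second after the job is handed in: the two ring pots stand upright (within 6 degrees) on the floor of the rectangular pan and the cross pot upright on the floor of the round tray, all released and at rest; dipper, bottle and cups within 30 mm of where they stood (angle between each of pot_a, pot_b, pot_c's own z axis and vertical below 0.1 rad and z of pot_a in the frame of pan between -0.003 and 0.009 m and x of pot_a in the frame of pan between -0.096 and 0.096 m and y of pot_a in the frame of pan between -0.045 and 0.045 m and linear speed of each of pot_a, pot_b, pot_c below 0.02 m/s and contact force between the fingers and pot_a below 0.1 N and z of pot_b in the frame of pan between -0.003 and 0.009 m and x of pot_b in the frame of pan between -0.096 and 0.096 m and y of pot_b in the frame of pan between -0.045 and 0.045 m and contact force between the fingers and pot_b below 0.1 N and z of pot_c in the frame of tray between -0.003 and 0.009 m and horizontal distance between pot_c and tray below 0.076 m and contact force between the fingers and pot_c below 0.1 N and distance of each of dipper, bottle, cups from where it was at the start of the episode below 0.03 m); the robot touches nothing.
It fails at once if a pot falls: it moves faster than 0.5 m/s with no finger on it ((contact force between the fingers and pot_a below 0.05 N and linear speed of pot_a above 0.5 m/s) or (contact force between the fingers and pot_b below 0.05 N and linear speed of pot_b above 0.5 m/s) or (contact force between the fingers and pot_c below 0.05 N and linear speed of pot_c above 0.5 m/s)).
It fails at once if the dipper, bottle or cups are pushed more than 30 mm (distance of any of dipper, bottle, cups from where it was at the start of the episode above 0.03 m).
It also fails if it takes over 64 s, if anything falls off the work surface, if the arm or the gripper's body presses on something with over 40 N, if the wrist force passes 120 N, or if a joint passes its speed limit or range.

## Working session

There is one attempt and no reset: what is moved stays moved. The work goes in short steps, Python scripts to look and compute and a tool call to move; the robot and the scene stay as the last step left them, time stands still between calls to the robot, and variables do not carry over. Pictures are saved under pics/ and viewed, at most 10 in all, crops included, and the job is handed in when it is done.

Besides the shell and the picture viewer there is one more tool, called after "Call:" by a JSON object that holds its "name" and its "arguments". play_rows: Moves the arm, as the interface text tells. Its arguments: {"type":"object","properties":{"increments":{"type":"string"},"force":{"type":"number"}},"required":["increments"]}

```bash
mkdir -p pics; cat > h.py <<'E'
import numpy as np, cv2
from plant import robot
def proj(cam,P):
    c=robot.calibration(cam); f=210/np.tan(np.radians(c['vertical_fov'])/2)
    K=np.array([[f,0,c['cx']],[0,f,c['cy']],[0,0,1]])
    return cv2.projectPoints(np.float64(P).reshape(-1,1,3),np.float64(c['rvec']),np.float64(c['tvec']),K,None)[0].reshape(-1,2)
def ray(cam,uv,z):
    c=robot.calibration(cam); f=210/np.tan(np.radians(c['vertical_fov'])/2)
    R=cv2.Rodrigues(np.float64(c['rvec']))[0]; C=-R.T@np.float64(c['tvec']).ravel()
    d=R.T@np.array([(uv[0]-c['cx'])/f,(uv[1]-c['cy'])/f,1]); return C+d*(z-C[2])/d[2]
def st():
    s=robot.read_state()
    print({k:np.round(s[k],3).tolist() for k in('t','q','tool_pos','orientation','force','opening','gripper_force')})
    R=cv2.Rodrigues(np.float64(s['orientation']))[0]; print(np.round(R,3).tolist()); return s,R
E
python3 - <<'E'
from h import *
st()
a=robot.read_camera('top');b=robot.read_camera('side')
cv2.imwrite('pics/t0.png',a);cv2.imwrite('pics/s0.png',b)
for cam in('top','side'):
  for n in ['pot_a','pan','tray','dipper','bottle','cups']:
    print(cam,n,[(np.round(d['centre'],3).tolist(),round(d['conf'],2),np.round(proj(cam,d['centre'])[0]).tolist()) for d in robot.landmark_of(cam,n)])
E
```

```text
{'t': 0.0, 'q': [1.209, 0.131, 1.489, -0.0, 1.523, -0.085], 'tool_pos': [0.164, 0.577, 0.218], 'orientation': [-0.433, -3.111, 0.003], 'force': [0.262, 0.146, -0.514], 'opening': 0.093, 'gripper_force': 0.0}
[[-0.962, 0.273, -0.001], [0.273, 0.962, -0.002], [0.0, -0.002, -1.0]]
top pot_a [([0.604, -0.088, -0.006], 0.97, [308.0, 197.0]), ([0.703, -0.1, 0.002], 0.97, [313.0, 147.0]), ([0.637, 0.093, 0.001], 0.87, [217.0, 181.0]), ([0.444, 0.008, 0.002], 0.63, [261.0, 279.0]), ([0.76, 0.084, -0.002], 0.62, [221.0, 122.0]), ([0.345, -0.118, -0.0], 0.61, [328.0, 330.0]), ([0.45, 0.295, 0.002], 0.41, [112.0, 278.0])]
top pan [([0.44, -0.294, -0.002], 0.86, [417.0, 278.0])]
top tray [([0.639, 0.09, -0.002], 0.74, [218.0, 181.0]), ([0.45, 0.296, -0.001], 0.69, [112.0, 278.0])]
top dipper [([0.763, 0.009, 0.001], 0.97, [258.0, 119.0])]
top bottle [([0.727, -0.219, 0.002], 0.67, [372.0, 135.0])]
top cups [([0.731, 0.246, -0.001], 0.77, [141.0, 137.0])]
side pot_a [([0.643, 0.086, -0.002], 0.83, [227.0, 248.0]), ([0.442, 0.009, 0.003], 0.81, [350.0, 254.0]), ([0.344, -0.118, -0.001], 0.79, [423.0, 228.0]), ([0.604, -0.086, -0.002], 0.76, [289.0, 199.0]), ([0.761, 0.09, -0.002], 0.76, [172.0, 230.0]), ([0.708, -0.104, 0.001], 0.57, [248.0, 180.0])]
side pan [([0.446, -0.295, -0.004], 0.77, [394.0, 167.0])]
side tray [([0.456, 0.294, 0.0], 0.63, [266.0, 392.0])]
side dipper [([0.762, 0.004, -0.002], 0.56, [198.0, 203.0])]
side bottle [([0.725, -0.223, -0.0], 0.89, [267.0, 151.0])]
side cups [([0.733, 0.243, -0.002], 0.75, [128.0, 293.0])]
```

```bash
python3 -c "
import plant;print([x for x in dir(plant.robot) if x[0]!='_'])"
```

```text
['IKError', 'calibration', 'close_job', 'landmark_of', 'read_camera', 'read_state', 'recognise', 'regions_of']
```

View pics/t0.png

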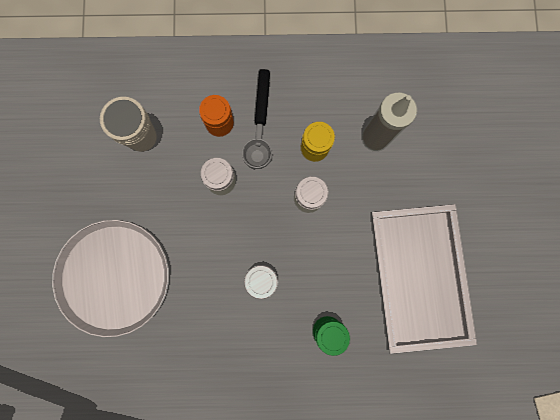

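View pics/s0.png

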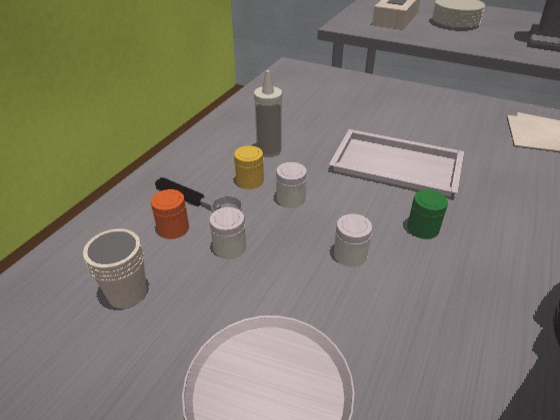

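Call:
{"name": "play_rows", "arguments": {"increments": "0 50 0 0 -1;0 100 0 0 -1;0 150 0 0 -1;0 200 0 0 -1;0 250 0 0 -1;0 300 0 0 -1;0 350 0 0 -1;0 400 0 0 -1;0 400 0 0 -1;0 400 0 0 -1"}}

```text
t: 1.7
tool_pos: [0.2479, 0.8723, 0.1915]
orientation: [0.433, 3.105, 0.066]
force: [0.5, -0.5, 1.5]
opening: 0.0933
gripper_force: 0.0
```

```bash
python3 -c "
from h import *
st()"
```

```text
{'t': 1.7, 'q': [1.236, 1.214, 0.026, 0.003, 1.859, -0.057], 'tool_pos': [0.248, 0.872, 0.191], 'orientation': [0.433, 3.105, 0.066], 'force': [0.503, -0.47, 1.507], 'opening': 0.093, 'gripper_force': 0.0}
[[-0.962, 0.273, 0.011], [0.273, 0.961, 0.041], [0.0, 0.043, -0.999]]
```

Call:
{"name": "play_rows", "arguments": {"increments": "0 50 0 0 -1;0 100 0 0 -1;0 150 0 0 -1;0 200 0 0 -1;0 250 0 0 -1;0 300 0 0 -1"}}

```text
t: 2.3
tool_pos: [0.2556, 0.8996, 0.1657]
orientation: [0.431, 3.094, 0.153]
force: [-0.3, 0.4, -0.7]
opening: 0.0929
gripper_force: 0.0
```

```bash
python3 -c "
from h import *
st()"
```

```text
{'t': 2.3, 'q': [1.237, 1.247, 0.022, 0.006, 1.774, -0.056], 'tool_pos': [0.256, 0.9, 0.166], 'orientation': [0.431, 3.094, 0.153], 'force': [-0.297, 0.372, -0.734], 'opening': 0.093, 'gripper_force': 0.0}
[[-0.962, 0.272, 0.027], [0.273, 0.957, 0.095], [-0.0, 0.099, -0.995]]
```

Call:
{"name": "play_rows", "arguments": {"increments": "0 -50 0 0 -1;0 -100 0 0 -1;0 -150 0 0 -1;0 -150 0 0 -1"}}

```text
t: 2.7
tool_pos: [0.2319, 0.8133, 0.1611]
orientation: [0.431, 3.093, 0.159]
force: [0.4, 0.3, 0.7]
opening: 0.0931
gripper_force: 0.0
```

```bash
python3 -c "
from h import *
st()"
```

```text
{'t': 2.7, 'q': [1.23, 0.747, 0.806, 0.006, 1.485, -0.064], 'tool_pos': [0.232, 0.813, 0.161], 'orientation': [0.431, 3.093, 0.159], 'force': [0.382, 0.334, 0.714], 'opening': 0.093, 'gripper_force': 0.0}
[[-0.962, 0.272, 0.028], [0.273, 0.957, 0.099], [-0.0, 0.103, -0.995]]
```

Call:
{"name": "play_rows", "arguments": {"increments": "-700 -600 -310 -22 -1;-700 -600 -310 -22 -1;-700 -600 -310 -22 -1;-700 -600 -310 -22 -1;-700 -600 -310 -22 -1;-700 -600 -310 -22 -1;-700 -600 -310 -22 -1;-700 -600 -310 -22 -1;-700 -600 -310 -22 -1;-700 -600 -310 -22 -1;-700 -600 -310 -22 -1;-700 -600 -310 -22 -1;-700 -600 -310 -22 -1;-700 -600 -310 -22 -1;-700 -600 -310 -22 -1;-700 -600 -310 -22 -1;-700 -600 -310 -22 -1;-700 -600 -310 -22 -1;-700 -600 -310 -22 -1;-700 -600 -310 -22 -1"}}

```text
t: 4.7
tool_pos: [0.7357, 0.013, 0.4117]
orientation: [-0.161, 3.097, 0.14]
force: [-0.2, 0.0, 0.4]
opening: 0.0929
gripper_force: 0.0
```

```bash
python3 -c "
from h import *
st()
for n in('side','top'):
  c=robot.calibration(n);R=cv2.Rodrigues(np.float64(c['rvec']))[0];print(n,-R.T@np.float64(c['tvec']).ravel(),R[2])"
```

```text
{'t': 4.7, 'q': [-0.101, 0.528, 0.659, 0.101, 1.931, -1.739], 'tool_pos': [0.736, 0.013, 0.412], 'orientation': [-0.161, 3.097, 0.14], 'force': [-0.211, 0.036, 0.389], 'opening': 0.093, 'gripper_force': 0.0}
[[-0.994, -0.105, 0.032], [-0.102, 0.991, 0.092], [-0.042, 0.088, -0.995]]
side [0.30760486 0.55170916 0.56244575] [ 0.3397188  -0.69038758 -0.63871444]
top [ 0.47263492 -0.00947348  0.75658148] [ 0.11591355 -0.0046497  -0.99324842]
```

Call:
{"name": "play_rows", "arguments": {"increments": "-600 0 0 0 -1;-600 0 0 0 -1;-600 0 0 0 -1;-600 0 0 0 -1;-600 0 0 0 -1;-600 0 0 0 -1;-600 0 0 0 -1;-600 0 0 0 -1;-600 0 0 0 -1;-600 0 0 0 -1;-600 0 0 0 -1;-600 0 0 0 -1"}}

```text
t: 5.9
tool_pos: [0.881, 0.0568, 0.3027]
orientation: [-0.16, 3.054, 0.141]
force: [0.0, -0.5, -0.0]
opening: 0.0932
gripper_force: 0.0
```

```bash
python3 -c "
from h import *
st()"
```

```text
{'t': 5.9, 'q': [-0.036, 1.091, 0.022, 0.107, 1.954, -1.668], 'tool_pos': [0.881, 0.057, 0.303], 'orientation': [-0.16, 3.054, 0.141], 'force': [0.013, -0.49, -0.014], 'opening': 0.093, 'gripper_force': 0.0}
[[-0.991, -0.108, 0.075], [-0.101, 0.99, 0.096], [-0.085, 0.088, -0.992]]
```

Call:
{"name": "play_rows", "arguments": {"increments": "-1200 0 0 0 -1;-1200 0 0 0 -1;-1200 0 0 0 -1;-1200 0 0 0 -1;-1200 0 0 0 -1;-1200 0 0 0 -1;-1200 0 0 0 -1;-1200 0 0 0 -1;-1200 0 0 0 -1;-1200 0 0 0 -1;-1200 0 0 0 -1;-1200 0 0 0 -1;-1200 0 0 0 -1;-1200 0 0 0 -1;-1200 0 0 0 -1;-1200 0 0 0 -1;-1200 0 0 0 -1;-1200 0 0 0 -1;-1200 0 0 0 -1;-1200 0 0 0 -1"}}

```text
t: 7.9
tool_pos: [0.9423, 0.094, 0.1715]
orientation: [-0.154, 3.005, 0.142]
force: [-0.8, 0.1, 0.2]
opening: 0.0926
gripper_force: 0.0
```

```bash
python3 -c "
from h import *
st()"
```

```text
{'t': 7.9, 'q': [0.006, 1.243, 0.023, 0.101, 1.749, -1.644], 'tool_pos': [0.942, 0.094, 0.171], 'orientation': [-0.154, 3.005, 0.142], 'force': [-0.77, 0.085, 0.181], 'opening': 0.093, 'gripper_force': 0.0}
[[-0.986, -0.108, 0.124], [-0.096, 0.99, 0.1], [-0.133, 0.087, -0.987]]
```

Call:
{"name": "play_rows", "arguments": {"increments": "-1200 0 0 0 -1"}}

```text
t: 8.0
tool_pos: [0.9568, 0.0964, 0.1698]
orientation: [-0.15, 2.969, 0.142]
force: [0.4, 1.1, -0.2]
opening: 0.0932
gripper_force: 0.0
```

Call:
{"name": "play_rows", "arguments": {"increments": "-1200 0 0 0 -1"}}

```text
t: 8.1
tool_pos: [0.9713, 0.0989, 0.1691]
orientation: [-0.146, 2.931, 0.142]
force: [-0.7, -0.1, 0.4]
opening: 0.0929
gripper_force: 0.0
```

Call:
{"name": "play_rows", "arguments": {"increments": "-1200 0 0 0 -1;-1200 0 0 0 -1"}}

```text
t: 8.3
tool_pos: [0.989, 0.1023, 0.1708]
orientation: [-0.14, 2.884, 0.142]
force: [-0.3, 0.0, 0.0]
opening: 0.0928
gripper_force: 0.0
```

Call:
{"name": "play_rows", "arguments": {"increments": "-1200 0 0 0 -1;-1200 0 0 0 -1"}}

```text
t: 8.5
tool_pos: [1.0053, 0.105, 0.1765]
orientation: [-0.135, 2.839, 0.142]
force: [0.0, 0.2, 0.9]
opening: 0.0933
gripper_force: 0.0
```

Call:
{"name": "play_rows", "arguments": {"increments": "-1200 0 0 0 -1"}}

```text
t: 8.6
tool_pos: [1.0173, 0.1064, 0.1821]
orientation: [-0.131, 2.804, 0.142]
force: [-0.6, -0.3, -0.1]
opening: 0.0929
gripper_force: 0.0
```

Call:
{"name": "play_rows", "arguments": {"increments": "-1200 0 0 0 -1"}}

```text
t: 8.7
tool_pos: [1.0297, 0.1076, 0.1902]
orientation: [-0.127, 2.767, 0.143]
force: [0.2, 0.3, 0.2]
opening: 0.0925
gripper_force: 0.0
```

Call:
{"name": "play_rows", "arguments": {"increments": "-1200 0 0 0 -1"}}

```text
t: 8.8
tool_pos: [1.0412, 0.1086, 0.1998]
orientation: [-0.123, 2.731, 0.143]
force: [0.7, -0.3, -0.6]
opening: 0.0931
gripper_force: 0.0
```

Call:
{"name": "play_rows", "arguments": {"increments": "-1200 0 0 0 -1"}}

```text
t: 8.9
tool_pos: [1.0523, 0.1094, 0.2109]
orientation: [-0.119, 2.695, 0.143]
force: [-0.3, 0.2, -0.4]
opening: 0.0933
gripper_force: 0.0
```

Call:
{"name": "play_rows", "arguments": {"increments": "-1200 0 0 0 -1"}}

```text
t: 9.0
tool_pos: [1.063, 0.1099, 0.2237]
orientation: [-0.115, 2.658, 0.143]
force: [-0.2, -0.3, -0.4]
opening: 0.0929
gripper_force: 0.0
```

Call:
{"name": "play_rows", "arguments": {"increments": "-1200 0 0 0 -1"}}

```text
t: 9.1
tool_pos: [1.0729, 0.1103, 0.2378]
orientation: [-0.112, 2.622, 0.143]
force: [0.2, 0.0, 0.0]
opening: 0.0931
gripper_force: 0.0
```

Call:
{"name": "play_rows", "arguments": {"increments": "-1200 0 0 0 -1"}}

```text
t: 9.2
tool_pos: [1.082, 0.1104, 0.2531]
orientation: [-0.108, 2.587, 0.143]
force: [0.0, 0.2, -0.5]
opening: 0.0929
gripper_force: 0.0
```

Call:
{"name": "play_rows", "arguments": {"increments": "-1200 0 0 0 -1"}}

```text
t: 9.3
tool_pos: [1.0904, 0.1104, 0.2695]
orientation: [-0.105, 2.552, 0.144]
force: [-0.0, 0.3, -0.0]
opening: 0.0933
gripper_force: 0.0
```

Call:
{"name": "play_rows", "arguments": {"increments": "-1200 0 0 0 -1"}}

```text
t: 9.4
tool_pos: [1.0981, 0.1101, 0.2868]
orientation: [-0.101, 2.518, 0.144]
force: [-0.2, 0.2, 0.6]
opening: 0.093
gripper_force: 0.0
```

Call:
{"name": "play_rows", "arguments": {"increments": "-1200 0 0 0 -1"}}

```text
t: 9.5
tool_pos: [1.105, 0.1097, 0.3052]
orientation: [-0.098, 2.484, 0.144]
force: [0.4, -1.3, 0.3]
opening: 0.0926
gripper_force: 0.0
```

Call:
{"name": "play_rows", "arguments": {"increments": "-1200 0 0 0 -1"}}

```text
t: 9.6
tool_pos: [1.1111, 0.1092, 0.3245]
orientation: [-0.094, 2.451, 0.144]
force: [0.5, -0.2, 0.2]
opening: 0.0932
gripper_force: 0.0
```

Call:
{"name": "play_rows", "arguments": {"increments": "-1200 0 0 0 -1"}}

```text
t: 9.7
tool_pos: [1.1165, 0.1084, 0.3447]
orientation: [-0.091, 2.418, 0.144]
force: [0.1, 0.5, -0.2]
opening: 0.0928
gripper_force: 0.0
```

```bash
python3 -c "
from h import *
st()"
```

```text
{'t': 9.7, 'q': [0.01, 1.15, 0.023, 0.129, 1.252, -1.631], 'tool_pos': [1.117, 0.108, 0.345], 'orientation': [-0.091, 2.418, 0.144], 'force': [0.092, 0.534, -0.232], 'opening': 0.093, 'gripper_force': 0.0}
[[-0.751, -0.105, 0.652], [-0.027, 0.991, 0.129], [-0.66, 0.079, -0.747]]
```

```bash
cat > ik.py <<'E'
import numpy as np
from scipy.optimize import least_squares
from scipy.spatial.transform import Rotation as Ro
D=np.array([[.131,1.489,1.523,.600,.218],[1.214,.026,1.859,.907,.1915],[1.247,.022,1.774,.9355,.1657],[.747,.806,1.485,.8455,.161],[.528,.659,1.931,.736,.412],[1.091,.022,1.954,.883,.303],[1.243,.023,1.749,.947,.1715],[1.15,.023,1.252,1.122,.345]])
A=[];b=[]
for q2,q3,q5,r,z in D:
    s=q2+q3;t=s+q5
    A+=[[1,0,np.sin(q2),np.sin(s),np.cos(s),np.sin(t)],[0,1,np.cos(q2),np.cos(s),-np.sin(s),np.cos(t)]];b+=[r,z]
p=np.linalg.lstsq(np.array(A),np.array(b),rcond=None);P=p[0];RES=np.abs(np.array(A)@P-b).max()
a1,h,L1,L2,e,d=P
def fk(q):
    R=Ro.from_euler('z',q[0]);x=R.apply([a1,0,h]);R=R*Ro.from_euler('y',q[1]);x=x+R.apply([0,0,L1])
    R=R*Ro.from_euler('y',q[2]);x=x+R.apply([e,0,L2]);R=R*Ro.from_euler('z',q[3])*Ro.from_euler('y',q[4]);x=x+R.apply([0,0,d])
    return x,R*Ro.from_euler('z',q[5])
LO=np.array([-2.96,-.89,.02,-1.34,0,-2.66]);HI=np.array([2.96,2.26,2.5,4.48,2.73,2.66])
def solve(pos,R,q0,off=Ro.identity()):
    def f(q):
        x,r=fk(q);return np.r_[(x-pos)*3,(R.inv()*r*off).as_rotvec()]
    s=least_squares(f,np.clip(q0,LO+1e-3,HI-1e-3),bounds=(LO,HI));return s.x,np.abs(s.fun).max()
E
cat > chk.py <<'E'
from ik import *
from h import *
print(np.round(P,4),RES)
s=robot.read_state();q=np.array(s['q']);x,r=fk(q);R0=Ro.from_rotvec(s['orientation'])
off=r.inv()*R0; print(x-s['tool_pos'],off.as_rotvec())
off=off
R=R0*Ro.from_euler('z',-6.8,degrees=True);zt=R.apply([0,0,1]);print(R.as_matrix().round(3).tolist())
for n,g in dict(P3=(.443,.008,.05),P1=(.604,-.087,.05),P2=(.64,.089,.05),tray=(.453,.295,.056),panf=(.5,-.29,.056),pann=(.39,-.30,.056),look=(.45,.1,.4)).items():
    tcp=np.array(g)+.019*zt
    for yaw in (0,120,150,180):
        if yaw and n!='look':continue
        best=min((solve(tcp,R*Ro.from_euler('z',yaw,degrees=True),np.array(q0),off) for q0 in ([0,.3,1.9,.1,.3,-1.6],[0,.3,1.9,.1,.6,1],[0,.3,2,3,.5,1],[0,.3,2,3,.5,-1])),key=lambda t:t[1])
        print(n,yaw,best[0].round(2),round(best[1],4))
E
python3 chk.py
```

```text
[-3.000e-04  3.250e-01  3.678e-01  5.561e-01  6.720e-02  3.780e-01] 0.00137968717450776
[ 0.00403327 -0.0510934   0.00186226] [-2.46629547e-16 -7.70717333e-17  1.57079633e+00]
[[-0.733, -0.193, 0.652], [-0.144, 0.981, 0.129], [-0.665, 0.0, -0.747]]
P3 0 [-0.22 -0.48  2.5   0.5   0.65 -2.34] 0.1326
P1 0 [-0.31 -0.08  2.24  0.75  0.45 -2.66] 0.0259
P2 0 [ 0.11 -0.02  2.21  0.25  0.24 -1.88] 0.0
tray 0 [ 0.85 -0.28  2.42 -0.86  0.56 -0.27] 0.0
panf 0 [-0.98  0.09  2.2   1.17  0.83  2.66] 0.116
pann 0 [-1.21 -0.05  2.3   0.98  1.01  2.66] 0.071
look 0 [ 0.25 -0.89  2.11 -0.04  1.26 -1.52] 0.0597
look 120 [ 0.25 -0.89  2.11 -0.04  1.26  0.58] 0.0548
look 150 [ 0.25 -0.89  2.11 -0.04  1.26  1.1 ] 0.0548
look 180 [ 0.25 -0.89  2.11 -0.04  1.26  1.62] 0.0597
```

```bash
cat > ik.py <<'E'
import numpy as np
from scipy.optimize import least_squares
from scipy.spatial.transform import Rotation as Ro
Q=np.array([[1.209,.131,1.489,0,1.523,-.085],[1.236,1.214,.026,.003,1.859,-.057],[1.237,1.247,.022,.006,1.774,-.056],[1.23,.747,.806,.006,1.485,-.064],[-.101,.528,.659,.101,1.931,-1.739],[-.036,1.091,.022,.107,1.954,-1.668],[.006,1.243,.023,.101,1.749,-1.644],[.01,1.15,.023,.129,1.252,-1.631]])
X=np.array([[.164,.577,.218],[.248,.872,.1915],[.2556,.8996,.1657],[.2319,.8133,.1611],[.7357,.013,.4117],[.881,.0568,.3027],[.9423,.094,.1715],[1.1165,.1084,.3447]])
def fk(q,p=None):
    a1,h,L1,L2,e,d,o=P if p is None else p
    R=Ro.from_euler('z',q[0]);x=R.apply([a1,o,h]);R=R*Ro.from_euler('y',q[1]);x=x+R.apply([0,0,L1])
    R=R*Ro.from_euler('y',q[2]);x=x+R.apply([e,0,L2]);R=R*Ro.from_euler('z',q[3])*Ro.from_euler('y',q[4]);x=x+R.apply([0,0,d])
    return x,R*Ro.from_euler('z',q[5]+np.pi/2)
s=least_squares(lambda p:np.concatenate([fk(q,p)[0]-x for q,x in zip(Q,X)]),[0,.325,.37,.55,.07,.38,.05]);P=s.x;RES=np.abs(s.fun).max()
LO=np.array([-2.96,-.89,.02,-1.34,0,-2.66]);HI=np.array([2.96,2.26,2.5,4.48,2.73,2.66])
def solve(pos,R,q0):
    def f(q):
        x,r=fk(q);return np.r_[(x-pos),(R.inv()*r).as_rotvec()]
    s=least_squares(f,np.clip(q0,LO+1e-3,HI-1e-3),bounds=(LO,HI));return s.x,np.abs(s.fun).max()
E
sed -i 's/^off=off$//;s/,off) for/) for/' chk.py; python3 chk.py
```

```text
[0.     0.318  0.3689 0.5535 0.0617 0.3773 0.0511] 0.0005300558775505892
[-1.31986321e-04 -1.26734811e-04 -3.79492772e-05] [-2.15105711e-16 -8.67361738e-19 -2.77555756e-17]
[[-0.733, -0.193, 0.652], [-0.144, 0.981, 0.129], [-0.665, 0.0, -0.747]]
P3 0 [-0.35 -0.4   2.5   0.73  0.55 -2.66] 0.0851
P1 0 [-0.38 -0.16  2.25  0.72  0.54 -2.66] 0.0292
P2 0 [-0.02 -0.03  2.22  0.54  0.28 -2.25] 0.0
tray 0 [ 0.69 -0.3   2.43 -0.78  0.47 -0.46] 0.0
panf 0 [-1.1   0.14  2.2   1.05  0.88  2.66] 0.0586
pann 0 [-1.34 -0.06  2.3   0.88  1.07  2.66] 0.0256
look 0 [ 0.05 -0.89  2.12  0.1   1.21 -1.72] 0.0332
look 120 [ 0.05 -0.89  2.12  0.1   1.21  0.38] 0.0332
look 150 [ 0.05 -0.89  2.12  0.1   1.21  0.9 ] 0.0332
look 180 [ 0.05 -0.89  2.12  0.1   1.21  1.42] 0.0332
```

```bash
cat > scan.py <<'E'
from ik import *
T=dict(P3=(.443,.008,.05),P1=(.604,-.087,.05),P2=(.64,.089,.05),tray=(.453,.295,.056),panf=(.5,-.29,.056),pann=(.39,-.30,.056))
seeds=([0,.3,1.9,.1,.3,-1.6],[0,.3,1.9,.1,.6,1],[0,.3,2,3,.5,-1])
for th in (35,42):
  for ph in (-90,-60,-40,-20,0,11.2,30,50,70,90):
    t,p=np.radians([th,ph]);z=np.array([np.sin(t)*np.cos(p),np.sin(t)*np.sin(p),-np.cos(t)]);y=np.array([-np.sin(p),np.cos(p),0])
    for fl in (1,-1):
      R=Ro.from_matrix(np.c_[np.cross(fl*y,z),fl*y,z]);out=[]
      for n,g in T.items():
        az=np.arctan2(g[1],g[0])
        b=min((solve(np.array(g)+.019*z,R,np.r_[az,s[1:]]) for s in seeds),key=lambda t:t[1]);out.append('%s %.3f (%.1f)'%(n,b[1],b[0][5]))
      print(th,ph,fl,out)
E
python3 scan.py
```

```text
35 -90 1 ['P3 0.000 (0.6)', 'P1 0.000 (0.4)', 'P2 0.000 (0.5)', 'tray 0.000 (0.8)', 'panf 0.000 (0.1)', 'pann 0.000 (0.0)']
35 -90 -1 ['P3 0.000 (-2.6)', 'P1 0.025 (-2.7)', 'P2 0.000 (-2.6)', 'tray 0.000 (-2.3)', 'panf 0.081 (-2.7)', 'pann 0.084 (2.7)']
35 -60 1 ['P3 0.000 (0.2)', 'P1 0.000 (-0.0)', 'P2 0.000 (0.2)', 'tray 0.000 (0.5)', 'panf 0.000 (-0.5)', 'pann 0.000 (-0.8)']
35 -60 -1 ['P3 0.052 (-2.7)', 'P1 0.098 (2.7)', 'P2 0.068 (-2.7)', 'tray 0.000 (-2.6)', 'panf 0.000 (2.7)', 'pann 0.000 (2.4)']
35 -40 1 ['P3 0.000 (-0.2)', 'P1 0.000 (-0.4)', 'P2 0.000 (-0.1)', 'tray 0.000 (0.3)', 'panf 0.000 (-1.3)', 'pann 0.014 (-1.7)']
35 -40 -1 ['P3 0.044 (2.7)', 'P1 0.009 (2.7)', 'P2 0.076 (2.7)', 'tray 0.038 (-2.7)', 'panf 0.000 (1.8)', 'pann 0.014 (1.4)']
35 -20 1 ['P3 0.037 (-0.8)', 'P1 0.000 (-1.2)', 'P2 0.000 (-0.5)', 'tray 0.000 (0.0)', 'panf 0.000 (-2.3)', 'pann 0.002 (-2.6)']
35 -20 -1 ['P3 0.037 (2.4)', 'P1 0.000 (2.0)', 'P2 0.000 (2.6)', 'tray 0.094 (-2.7)', 'panf 0.000 (0.8)', 'pann 0.002 (0.5)']
35 0 1 ['P3 0.061 (-1.8)', 'P1 0.000 (-2.2)', 'P2 0.000 (-1.4)', 'tray 0.000 (-0.
[... 3280 characters left out ...]
7)', 'tray 0.020 (-2.7)', 'panf 0.000 (2.5)', 'pann 0.000 (2.4)']
42 50 -1 ['P3 0.000 (-0.4)', 'P1 0.000 (-0.4)', 'P2 0.000 (-0.2)', 'tray 0.000 (0.3)', 'panf 0.000 (-0.6)', 'pann 0.000 (-0.7)']
42 70 1 ['P3 0.000 (2.5)', 'P1 0.000 (2.6)', 'P2 0.024 (2.7)', 'tray 0.060 (2.7)', 'panf 0.000 (2.4)', 'pann 0.000 (2.2)']
42 70 -1 ['P3 0.000 (-0.6)', 'P1 0.000 (-0.6)', 'P2 0.000 (-0.4)', 'tray 0.000 (-0.2)', 'panf 0.000 (-0.8)', 'pann 0.000 (-0.9)']
42 90 1 ['P3 0.000 (2.3)', 'P1 0.000 (2.4)', 'P2 0.000 (2.6)', 'tray 0.014 (2.7)', 'panf 0.000 (2.2)', 'pann 0.000 (2.1)']
42 90 -1 ['P3 0.000 (-0.8)', 'P1 0.000 (-0.7)', 'P2 0.000 (-0.5)', 'tray 0.000 (-0.4)', 'panf 0.000 (-0.9)', 'pann 0.000 (-1.1)']
```

```bash
cat > sim.py <<'E'
from ik import *
def ls(q0,p,R,w=.62):
    f=lambda q:np.r_[fk(q)[0]-p,w*(R.inv()*fk(q)[1]).as_rotvec()]
    return least_squares(f,np.clip(q0,LO+1e-4,HI-1e-4),bounds=(LO,HI)).x
def goto(q,p):   # one long call, target orientation fixed
    x,R=fk(q);n=0
    while np.linalg.norm(p-x)>.005 and n<45:
        v=p-x;v*=min(1,.05/np.linalg.norm(v));qn=ls(q,x+v,R);n+=1
        if np.abs(qn-q).max()<1e-3:break
        q=qn;x=fk(q)[0]
    return q,n
def push(q,d,n):
    for _ in range(n):
        x,R=fk(q);q=ls(q,x+.05*np.array(d)/np.linalg.norm(d),R)
    return q
E
cat > s1.py <<'E'
from sim import *
q=np.array([.01,1.15,.023,.129,1.252,-1.631])
for _ in range(1):
    z=fk(push(q,-fk(q)[1].as_matrix()[:,0],2))[1].as_matrix()[:,2];print('model check',z)
for p,d in [((-.3,.8,.3),(-.6,.8,0)),((-.3,.8,.3),(-.6,.8,.3)),((0,.95,.3),(-.3,.95,0)),((.35,-.2,.3),(-.6,.8,0)),((.4,-.2,.2),(-.6,.8,0)),((.35,-.2,.35),(-.6,.8,-.5)),((.45,-.1,.3),(-.9,.4,0)),((.35,0,.2),(-.6,.6,-.6))]:
    a,n=goto(q,np.array(p));o=[n,fk(a)[0].round(2),fk(a)[1].as_matrix()[:,2].round(2)]
    for k in(6,8):
        a=push(a,d,k);o+=[fk(a)[0].round(2),fk(a)[1].as_matrix()[:,2].round(2)]
    print(p,d,*o,a.round(2))
E
python3 s1.py
```

```text
model check [ 0.69917171  0.12961852 -0.70310594]
(-0.3, 0.8, 0.3) (-0.6, 0.8, 0) 33 [-0.28  0.78  0.29] [ 0.64  0.15 -0.75] [-0.33  0.85  0.24] [ 0.56  0.34 -0.75] [-0.4   0.94  0.19] [ 0.41  0.57 -0.72] [ 2.17  1.34  0.02 -0.72  1.48  0.28]
(-0.3, 0.8, 0.3) (-0.6, 0.8, 0.3) 33 [-0.28  0.78  0.29] [ 0.64  0.15 -0.75] [-0.32  0.83  0.31] [ 0.57  0.35 -0.75] [-0.38  0.92  0.34] [ 0.42  0.58 -0.69] [ 2.17  1.18  0.02 -0.75  1.59  0.18]
(0, 0.95, 0.3) (-0.3, 0.95, 0) 30 [0.01 0.92 0.29] [ 0.65  0.16 -0.74] [-0.02  1.01  0.24] [ 0.61  0.36 -0.71] [-0.06  1.11  0.19] [ 0.5   0.6  -0.63] [ 1.79  1.37  0.02 -0.72  1.21  0.01]
(0.35, -0.2, 0.3) (-0.6, 0.8, 0) 20 [ 0.39 -0.18  0.32] [ 0.62  0.11 -0.78] [ 0.33 -0.12  0.35] [ 0.51  0.28 -0.81] [ 0.24 -0.04  0.43] [ 0.33  0.48 -0.81] [-1.32 -0.89  2.01  0.67  2.34 -2.66]
(0.4, -0.2, 0.2) (-0.6, 0.8, 0) 19 [ 0.43 -0.16  0.22] [ 0.63  0.09 -0.77] [ 0.41 -0.07  0.2 ] [ 0.51  0.25 -0.82] [0.39 0.17 0.19] [ 0.32  0.35 -0.88] [-0.05 -0.89  2.41  0.39  1.31 -1.81]
(0.35, -0.2, 0.35) (-0.6, 0.8, -0.5) 18 [ 0.38 -0.18  0.36] [ 0.63  0.11 -0.77] [ 0.36 -0.12  0.26] [ 0.51  0.27 -0.82] [ 0.34 -0.    0.14] [ 0.32  0.42 -0.85] [-0.83 -0.86  2.5   0.55  1.61 -2.55]
(0.45, -0.1, 0.3) (-0.9, 0.4, 0) 15 [ 0.46 -0.11  0.3 ] [ 0.64  0.14 -0.75] [ 0.35 -0.12  0.33] [ 0.52  0.28 -0.81] [ 0.22 -0.06  0.44] [ 0.33  0.4  -0.85] [-1.39 -0.89  1.96  0.59  2.35 -2.66]
(0.35, 0, 0.2) (-0.6, 0.6, -0.6) 35 [ 0.48 -0.06  0.18] [ 0.63  0.16 -0.76] [0.47 0.07 0.08] [ 0.47  0.2  -0.86] [ 0.33  0.32 -0.14] [ 0.4   0.19 -0.9 ] [ 0.78  0.09  2.44 -0.73  0.23 -0.23]
```

```bash
cat > s2.py <<'E'
from sim import *
q0=np.array([.01,1.15,.023,.129,1.252,-1.631])
for k in (3,5):
  q=q0
  for _ in range(k): q=push(q,-fk(q)[1].as_matrix()[:,0],1)
  print(k,fk(q)[0].round(2),fk(q)[1].as_matrix()[:,2].round(2))
  q[5]+=2.6
  for p,d in [((.35,-.2,.3),(-.6,.8,0)),((.35,-.15,.3),(-.5,.86,0)),((.4,-.2,.3),(-.45,.9,0)),((.35,-.2,.3),(-.6,.8,-.3))]:
    a,n=goto(q,np.array(p));o=[n,fk(a)[0].round(2),fk(a)[1].as_matrix()[:,2].round(2)]
    for j in(12,3):
        a=push(a,d,j);o+=[fk(a)[0].round(2),fk(a)[1].as_matrix()[:,2].round(2)]
    print(p,d,*o,a.round(2))
E
python3 s2.py
```

```text
3 [1.13 0.11 0.41] [ 0.72  0.13 -0.68]
(0.35, -0.2, 0.3) (-0.6, 0.8, 0) 18 [ 0.35 -0.21  0.3 ] [ 0.72  0.14 -0.68] [-0.03  0.03  0.3 ] [ 0.69  0.35 -0.63] [-0.1   0.05  0.3 ] [ 0.65  0.44 -0.62] [-2.96 -0.54  2.18 -0.44  2.31 -2.3 ]
(0.35, -0.15, 0.3) (-0.5, 0.86, 0) 20 [ 0.37 -0.19  0.3 ] [ 0.71  0.17 -0.68] [ 0.06 -0.03  0.3 ] [ 0.64  0.47 -0.61] [-0.02  0.08  0.3 ] [ 0.64  0.48 -0.6 ] [-2.96 -0.86  2.37 -0.57  2.41 -2.43]
(0.4, -0.2, 0.3) (-0.45, 0.9, 0) 16 [ 0.4 -0.2  0.3] [ 0.72  0.13 -0.68] [ 0.33 -0.05  0.31] [ 0.53  0.5  -0.69] [ 0.32 -0.01  0.32] [ 0.46  0.58 -0.67] [-1.21 -0.89  2.31  0.81  2.07 -0.2 ]
(0.35, -0.2, 0.3) (-0.6, 0.8, -0.3) 18 [ 0.35 -0.21  0.3 ] [ 0.72  0.14 -0.68] [-0.03  0.02  0.16] [ 0.68  0.33 -0.65] [-0.1   0.04  0.12] [ 0.65  0.42 -0.64] [-2.96 -0.29  2.34 -0.32  1.92 -2.11]
5 [1.13 0.1  0.45] [ 0.76  0.13 -0.63]
(0.35, -0.2, 0.3) (-0.6, 0.8, 0) 19 [ 0.35 -0.21  0.3 ] [ 0.76  0.14 -0.64] [-0.03  0.03  0.29] [ 0.73  0.36 -0.59] [-0.1   0.05  0.29] [ 0.69  0.44 -0.57] [-2.96 -0.46  2.17 -0.43  2.3  -2.3 ]
(0.35, -0.15, 0.3) (-0.5, 0.86, 0) 21 [ 0.36 -0.2   0.3 ] [ 0.75  0.18 -0.64] [0.03 0.03 0.28] [ 0.71  0.42 -0.56] [-0.03  0.08  0.28] [ 0.68  0.49 -0.55] [-2.96 -0.72  2.37 -0.54  2.36 -2.39]
(0.4, -0.2, 0.3) (-0.45, 0.9, 0) 17 [ 0.4 -0.2  0.3] [ 0.76  0.13 -0.63] [ 0.24 -0.08  0.29] [ 0.62  0.51 -0.59] [ 0.16 -0.04  0.27] [ 0.6   0.58 -0.55] [-2.01 -0.89  2.47  0.49  2.46 -1.04]
(0.35, -0.2, 0.3) (-0.6, 0.8, -0.3) 19 [ 0.35 -0.21  0.3 ] [ 0.76  0.14 -0.64] [-0.03  0.02  0.17] [ 0.72  0.34 -0.61] [-0.1   0.04  0.12] [ 0.69  0.42 -0.6 ] [-2.96 -0.21  2.3  -0.31  1.93 -2.12]
```

Call:
{"name": "play_rows", "arguments": {"increments": "576 -234 -473 150 -1;576 -234 -473 150 -1;576 -234 -473 150 -1;576 -234 -473 150 -1;576 -234 -473 150 -1;576 -234 -473 150 -1;576 -234 -473 150 -1;576 -234 -473 150 -1;576 -234 -473 150 -1;576 -234 -473 150 -1;576 -234 -473 150 -1;576 -234 -473 150 -1;576 -234 -473 150 -1;576 -234 -473 150 -1;576 -234 -473 150 -1;576 -234 -473 150 -1;576 -234 -473 150 -1;576 -234 -473 150 -1"}}

```text
t: 11.5
tool_pos: [0.3976, -0.2012, 0.3003]
orientation: [2.605, 1.062, 1.046]
force: [0.7, -0.5, -0.3]
opening: 0.0934
gripper_force: 0.0
```

```bash
cat > s3.py <<'E'
from sim import *
from h import *
s,R=st();q=np.array(s['q'])
for d in [(-.6,.8,0),(-.45,.9,0),(-.3,.95,0),(-.45,.9,-.3)]:
    a=q;o=[]
    for j in(8,4,3):
        a=push(a,d,j);o+=[fk(a)[0].round(2),fk(a)[1].as_matrix()[:,2].round(2)]
    print(d,'tool dir',(R.T@np.array(d)/np.linalg.norm(d)).round(2),*o,a.round(2))
E
python3 s3.py
```

```text
{'t': 11.5, 'q': [-1.199, -0.822, 2.258, 0.711, 1.552, -0.36], 'tool_pos': [0.398, -0.201, 0.3], 'orientation': [2.605, 1.062, 1.046], 'force': [0.674, -0.486, -0.27], 'opening': 0.093, 'gripper_force': 0.0}
[[0.509, 0.563, 0.652], [0.66, -0.741, 0.125], [0.553, 0.367, -0.748]]
(-0.6, 0.8, 0) tool dir [ 0.22 -0.93 -0.29] [ 0.26 -0.13  0.32] [ 0.54  0.36 -0.76] [ 0.13 -0.09  0.34] [ 0.52  0.45 -0.72] [ 0.01 -0.02  0.34] [ 0.53  0.48 -0.7 ] [-2.51 -0.89  2.25 -0.15  2.57 -1.94]
(-0.45, 0.9, 0) tool dir [ 0.36 -0.91 -0.18] [ 0.39 -0.06  0.33] [ 0.5   0.34 -0.79] [0.4  0.06 0.35] [ 0.4   0.4  -0.82] [0.39 0.19 0.36] [ 0.35  0.41 -0.84] [-0.07 -0.89  2.12  0.45  1.55  0.66]
(-0.3, 0.95, 0) tool dir [ 0.48 -0.88 -0.08] [0.45 0.03 0.32] [ 0.51  0.28 -0.81] [0.43 0.22 0.33] [ 0.48  0.29 -0.83] [0.38 0.37 0.33] [ 0.48  0.29 -0.83] [ 0.76 -0.69  2.08 -0.14  1.17  1.49]
(-0.45, 0.9, -0.3) tool dir [ 0.19 -0.98  0.04] [ 0.38 -0.07  0.17] [ 0.53  0.34 -0.78] [0.4  0.03 0.16] [ 0.42  0.41 -0.81] [0.4  0.14 0.15] [ 0.35  0.43 -0.83] [-0.28 -0.89  2.5   0.55  1.31  0.28]
```

Call:
{"name": "play_rows", "arguments": {"increments": "28 -92 -24 0 -1"}}

```text
t: 11.6
tool_pos: [0.3823, -0.1798, 0.3007]
orientation: [2.624, 1.076, 1.049]
force: [-9.0, 3.8, 7.5]
opening: 0.093
gripper_force: 0.0
```

Call:
{"name": "play_rows", "arguments": {"increments": "28 -92 -24 0 -1"}}

```text
t: 11.7
tool_pos: [0.3737, -0.1666, 0.3025]
orientation: [2.649, 1.116, 1.055]
force: [0.4, -0.3, -0.3]
opening: 0.0927
gripper_force: 0.0
```

Call:
{"name": "play_rows", "arguments": {"increments": "28 -92 -24 0 -1"}}

```text
t: 11.8
tool_pos: [0.3635, -0.1567, 0.3092]
orientation: [2.669, 1.15, 1.059]
force: [1.0, 0.5, -0.3]
opening: 0.0929
gripper_force: 0.0
```

Call:
{"name": "play_rows", "arguments": {"increments": "28 -92 -24 0 -1"}}

```text
t: 11.9
tool_pos: [0.3507, -0.1473, 0.3166]
orientation: [2.691, 1.183, 1.065]
force: [-0.2, -0.3, 1.2]
opening: 0.0931
gripper_force: 0.0
```

Call:
{"name": "play_rows", "arguments": {"increments": "28 -92 -24 0 -1"}}

```text
t: 12.0
tool_pos: [0.3355, -0.1388, 0.3258]
orientation: [-2.683, -1.2, -1.058]
force: [0.6, 0.1, -0.7]
opening: 0.0931
gripper_force: 0.0
```

```bash
python3 s3.py
```

```text
{'t': 12.0, 'q': [-1.308, -0.893, 2.232, 0.714, 1.865, -0.385], 'tool_pos': [0.336, -0.139, 0.326], 'orientation': [-2.683, -1.2, -1.058], 'force': [0.572, 0.094, -0.683], 'opening': 0.093, 'gripper_force': 0.0}
[[0.475, 0.666, 0.575], [0.654, -0.705, 0.275], [0.589, 0.245, -0.77]]
(-0.6, 0.8, 0) tool dir [ 0.24 -0.96 -0.12] [ 0.15 -0.08  0.37] [ 0.47  0.49 -0.73] [-0.    0.01  0.38] [ 0.47  0.53 -0.7 ] [-0.1   0.1   0.37] [ 0.47  0.54 -0.7 ] [-2.96 -0.79  2.14 -0.67  2.35 -2.66]
(-0.45, 0.9, 0) tool dir [ 0.37 -0.93 -0.01] [ 0.29 -0.04  0.37] [ 0.41  0.5  -0.76] [0.29 0.03 0.41] [ 0.31  0.58 -0.76] [0.3  0.11 0.43] [ 0.22  0.61 -0.76] [-0.73 -0.89  2.04  0.8   2.13  0.21]
(-0.3, 0.95, 0) tool dir [ 0.48 -0.87  0.09] [0.38 0.05 0.37] [ 0.4   0.46 -0.8 ] [0.38 0.23 0.38] [ 0.34  0.47 -0.81] [0.34 0.37 0.38] [ 0.34  0.47 -0.81] [ 0.58 -0.8   2.05  0.21  1.3   1.21]
(-0.45, 0.9, -0.3) tool dir [ 0.19 -0.96  0.21] [ 0.29 -0.05  0.21] [ 0.43  0.51 -0.75] [0.28 0.   0.19] [ 0.34  0.59 -0.73] [0.29 0.05 0.19] [ 0.25  0.63 -0.73] [-0.97 -0.89  2.5   0.65  1.93 -0.31]
```

Call:
{"name": "play_rows", "arguments": {"increments": "37 -93 0 0 -1"}}

```text
t: 12.1
tool_pos: [0.329, -0.1268, 0.3305]
orientation: [-2.65, -1.205, -1.041]
force: [0.6, 0.2, -0.1]
opening: 0.0931
gripper_force: 0.0
```

Call:
{"name": "play_rows", "arguments": {"increments": "37 -93 3 0 -1"}}

```text
t: 12.2
tool_pos: [0.3228, -0.1138, 0.3347]
orientation: [-2.615, -1.209, -1.023]
force: [0.7, -0.9, 1.0]
opening: 0.0929
gripper_force: 0.0
```

Call:
{"name": "play_rows", "arguments": {"increments": "37 -93 6 0 -1"}}

```text
t: 12.3
tool_pos: [0.3165, -0.101, 0.3398]
orientation: [-2.58, -1.214, -1.005]
force: [0.2, -0.6, 0.2]
opening: 0.0929
gripper_force: 0.0
```

Call:
{"name": "play_rows", "arguments": {"increments": "37 -93 8 0 -1"}}

```text
t: 12.4
tool_pos: [0.3099, -0.0883, 0.346]
orientation: [-2.546, -1.218, -0.987]
force: [1.0, 0.6, -0.9]
opening: 0.0932
gripper_force: 0.0
```

Call:
{"name": "play_rows", "arguments": {"increments": "37 -93 10 0 -1"}}

```text
t: 12.5
tool_pos: [0.303, -0.0758, 0.3534]
orientation: [-2.513, -1.222, -0.968]
force: [-1.5, 0.1, -0.1]
opening: 0.0934
gripper_force: 0.0
```

Call:
{"name": "play_rows", "arguments": {"increments": "37 -93 12 0 -1"}}

```text
t: 12.6
tool_pos: [0.2959, -0.0635, 0.3618]
orientation: [-2.481, -1.226, -0.949]
force: [1.6, -0.0, 0.8]
opening: 0.0931
gripper_force: 0.0
```

Call:
{"name": "play_rows", "arguments": {"increments": "37 -93 14 0 -1"}}

```text
t: 12.7
tool_pos: [0.2885, -0.0512, 0.3714]
orientation: [-2.449, -1.229, -0.929]
force: [0.1, 1.2, 0.1]
opening: 0.0931
gripper_force: 0.0
```

```bash
python3 s3.py
```

```text
{'t': 12.7, 'q': [-1.268, -0.893, 2.152, 0.722, 2.148, -0.303], 'tool_pos': [0.289, -0.051, 0.371], 'orientation': [-2.449, -1.229, -0.929], 'force': [0.054, 1.18, 0.115], 'opening': 0.093, 'gripper_force': 0.0}
[[0.441, 0.787, 0.431], [0.629, -0.614, 0.477], [0.64, 0.061, -0.766]]
(-0.6, 0.8, 0) tool dir [ 0.24 -0.96  0.12] [ 0.15 -0.    0.45] [ 0.27  0.64 -0.71] [ 0.08 -0.    0.43] [ 0.22  0.68 -0.7 ] [-0.04  0.04  0.44] [ 0.23  0.7  -0.68] [-2.3  -0.89  2.09 -0.65  2.63 -2.23]
(-0.45, 0.9, 0) tool dir [ 0.37 -0.9   0.23] [0.28 0.09 0.45] [ 0.22  0.62 -0.75] [0.28 0.25 0.48] [ 0.13  0.63 -0.77] [0.23 0.38 0.49] [ 0.12  0.63 -0.77] [ 0.46 -0.87  1.92  0.53  1.62  1.13]
(-0.3, 0.95, 0) tool dir [ 0.47 -0.82  0.32] [0.34 0.18 0.43] [ 0.24  0.58 -0.77] [0.29 0.38 0.44] [ 0.23  0.58 -0.78] [0.25 0.52 0.44] [ 0.23  0.58 -0.78] [ 0.93 -0.6   1.87  0.18  1.23  1.48]
(-0.45, 0.9, -0.3) tool dir [ 0.17 -0.88  0.44] [0.29 0.06 0.29] [ 0.23  0.65 -0.73] [0.31 0.18 0.23] [ 0.13  0.69 -0.71] [0.3  0.31 0.19] [ 0.08  0.69 -0.72] [-0.02 -0.87  2.5   0.77  1.47  0.39]
```

```bash
cat > plan.py <<'E'
from sim import *
from h import *
CAM=np.array([.3076,.5517,.5624])
def base():
    s=robot.read_state();q=np.array(s['q']);R0=Ro.from_rotvec(s['orientation']);m=R0.as_matrix()
    yaw=np.degrees(np.arctan2(m[2,1],m[2,0]))
    return s,q,R0,yaw,R0*Ro.from_euler('z',yaw,degrees=True)
def inc(s,R0,p):  # world TCP target -> tool mm
    return ((R0.inv().apply(np.array(p)-s['tool_pos']))*1000).round(1)
E
cat > s4.py <<'E'
from plan import *
s,q,R0,yaw,R=base();z=R.apply([0,0,1]);print('yaw',yaw,'z',z.round(3))
qs=q.copy();qs[5]+=np.radians(yaw)
T=dict(P3=(.443,.008,.052),P1=(.604,-.087,.05),P2=(.64,.089,.05),tray=(.453,.295,.055),panf=(.5,-.29,.055),pann=(.39,-.30,.055))
for n,g in T.items():
  for back in(0,.12):
    t=np.array(g)+(.019-back)*z
    b=min((solve(t,R,np.r_[np.arctan2(g[1],g[0]),k[1:]]) for k in([0,.3,1.9,.1,.6,0],[0,0,2.3,.5,.6,-.5],[0,-.5,2.3,-.5,.8,.5])),key=lambda t:t[1])
    print(n,back,inc(s,R0,t),b[0].round(2),round(b[1],4))
out=[]
for psi in range(-135,171,5):
  Rp=Ro.from_rotvec(z*np.radians(psi));up=Rp.apply([0,0,1]);tilt=np.degrees(np.arccos(up[2]))
  if tilt<64: continue
  for x in(.35,.45,.55):
    for y in(-.1,0,.1,.2,.3):
      for h in(.25,.35,.45):
        g=np.array([x,y,h]);d=CAM-(g-.045*up);vis=-up@d/np.linalg.norm(d);uv=proj('side',g)[0]
        if 40<uv[0]<520 and 40<uv[1]<380: out.append((vis,psi,tilt,x,y,h,np.linalg.norm(d)))
out.sort(key=lambda t:-t[0]);k=0
for o in out:
  g=np.array(o[3:6]);e=[]
  for a in(0,o[1]):
    b=min((solve(g+.019*z,R*Ro.from_euler('z',a,degrees=True),np.r_[np.arctan2(g[1],g[0]),k_[1:5],-.3+np.radians(a)]) for k_ in([0,.3,1.9,.1,.6],[0,-.5,2.1,.5,1.2])),key=lambda t:t[1]);e.append(b[1])
  if max(e)<2e-3: print(np.round(o,2),b[0].round(2));k+=1
  if k>12:break
E
python3 s4.py
```

```text
yaw 5.426130280104323 z [ 0.431  0.477 -0.766]
P3 0 [-98.9  65.8 358.5] [-0.67 -0.31  2.43  0.79  1.12 -0.33] 0.0
P3 0.12 [-98.9  65.8 238.5] [-0.91 -0.56  2.41  0.69  1.46 -0.31] 0.0
P1 0 [-88.9 250.7 384.1] [-0.62  0.23  1.91  0.81  1.07 -0.32] 0.0
P1 0.12 [-88.9 250.7 264.1] [-0.77  0.05  1.92  0.73  1.29 -0.29] 0.0
P2 0 [ 37.8 171.  483.5] [-0.27  0.17  1.99  0.88  0.85 -0.09] 0.0
P2 0.12 [ 37.8 171.  363.5] [-0.42 -0.1   2.06  0.77  1.07 -0.03] 0.0
tray 0 [  88.  -102.4  497.3] [ 0.24 -0.35  2.45  0.75  0.56  0.42] 0.0
tray 0.12 [  88.  -102.4  377.3] [ 0.08 -0.77  2.5   0.57  0.95  0.59] 0.0248
panf 0 [-259.3  293.8  238.7] [-1.02  0.36  1.75  0.69  1.33 -0.55] 0.0
panf 0.12 [-259.3  293.8  118.7] [-1.14  0.27  1.66  0.63  1.54 -0.53] 0.0
pann 0 [-314.1  213.4  186.5] [-1.2   0.24  1.89  0.62  1.41 -0.7 ] 0.0
pann 0.12 [-314.1  213.4   66.5] [-1.33  0.17  1.77  0.56  1.62 -0.69] 0.0
[ 7.500e-01  1.350e+02  7.284e+01  3.500e-01 -1.000e-01  3.500e-01
  6.500e-01] [-1.1  -0.66  2.09  0.69  1.91  2.16]
[ 7.50e-01  1.40e+02  7.43e+01  3.50e-01 -1.00e-01  3.50e-01  6.50e-01] [-1.1  -
[... 595 characters left out ...]
1  1.9 ]
[ 7.100e-01  1.550e+02  7.772e+01  3.500e-01 -1.000e-01  3.500e-01
  6.500e-01] [-1.1  -0.66  2.09  0.69  1.91  2.51]
[ 7.000e-01  1.150e+02  6.564e+01  3.500e-01 -1.000e-01  3.500e-01
  6.500e-01] [-1.1  -0.66  2.09  0.69  1.91  1.81]
[ 6.900e-01  1.600e+02  7.852e+01  3.500e-01 -1.000e-01  3.500e-01
  6.600e-01] [-1.1  -0.66  2.09  0.69  1.91  2.6 ]
[ 6.60e-01  1.40e+02  7.43e+01  3.50e-01 -1.00e-01  2.50e-01  6.90e-01] [-1.1  -0.64  2.26  0.66  1.76  2.13]
[ 6.600e-01  1.350e+02  7.284e+01  3.500e-01 -1.000e-01  2.500e-01
  6.900e-01] [-1.1  -0.64  2.26  0.66  1.76  2.04]
[ 6.60e-01  1.45e+02  7.56e+01  3.50e-01 -1.00e-01  2.50e-01  6.90e-01] [-1.1  -0.64  2.26  0.66  1.76  2.21]
```

Call:
{"name": "play_rows", "arguments": {"increments": "-89 251 264 5.4 -1;-89 251 264 5.4 -1;-89 251 264 5.4 -1;-89 251 264 5.4 -1;-89 251 264 5.4 -1;-89 251 264 5.4 -1;-89 251 264 5.4 -1;-89 251 264 5.4 -1;-89 251 264 5.4 -1;-89 251 294 5.4 -1;-89 251 324 5.4 -1;-89 251 354 5.4 -1;-89 251 384 5.4 -1;-89 251 384 5.4 -1;-89 251 384 5.4 -1"}}

```text
t: 14.2
tool_pos: [0.6125, -0.0784, 0.0365]
orientation: [-2.482, -1.104, -0.905]
force: [-0.2, 0.7, 0.7]
opening: 0.0929
gripper_force: 0.0
```

```bash
python3 - <<'E'
from h import *
s,R=st();print(np.array(s['tool_pos'])-.019*R[:,2])
cv2.imwrite('pics/w1.png',robot.read_camera('wrist'))
E
```

```text
{'t': 14.2, 'q': [-0.621, 0.231, 1.913, 0.814, 1.073, -0.32], 'tool_pos': [0.612, -0.078, 0.036], 'orientation': [-2.482, -1.104, -0.905], 'force': [-0.222, 0.732, 0.654], 'opening': 0.093, 'gripper_force': 0.0}
[[0.512, 0.742, 0.432], [0.569, -0.67, 0.477], [0.643, 0.001, -0.766]]
[ 0.60426288 -0.08743583  0.05102013]
```

View pics/w1.png

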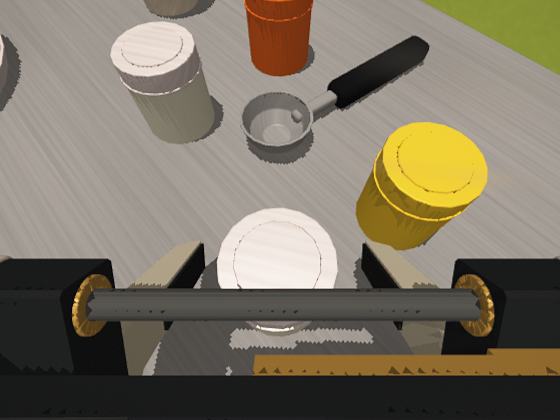

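The first pot (lid about 277,250) stands centred between the open fingers. The yellow pot is clear on the right.

Call:
{"name": "play_rows", "arguments": {"increments": "0 0 0 0 1;0 0 0 0 1;0 0 0 0 1;0 0 0 0 1;0 0 0 0 1;0 0 0 0 1;13 0 -15 0 1;26 0 -31 0 1;39 0 -46 0 1;52 0 -61 0 1", "force": 30}}

```text
t: 15.25
tool_pos: [0.6125, -0.0776, 0.1153]
orientation: [-2.483, -1.102, -0.903]
force: [-0.3, -0.2, -1.9]
opening: 0.0575
gripper_force: 30.0
```

```bash
cat > s5.py <<'E'
from plan import *
import sys
s,R=st();R0=Ro.from_matrix(R);z=R[:,2]
for a in sys.argv[1:]:
    g=np.array(eval(a));t=g+.019*z
    x=goto(np.array(s['q']),t)
    print(g,inc(s,R0,t),'reach err',(fk(x[0])[0]-t).round(3),'rot',np.degrees((Ro.from_matrix(R).inv()*fk(x[0])[1]).magnitude()).round(1),x[1],x[0].round(2))
E
python3 s5.py "(.4,-.1,.3)" "(.5,-.1,.25)" "(.453,.295,.12)"
```

```text
{'t': 15.25, 'q': [-0.619, 0.096, 1.893, 0.761, 1.183, -0.195], 'tool_pos': [0.613, -0.078, 0.115], 'orientation': [-2.483, -1.102, -0.903], 'force': [-0.272, -0.212, -1.91], 'opening': 0.058, 'gripper_force': 29.999}
[[0.514, 0.742, 0.43], [0.568, -0.671, 0.477], [0.643, -0.001, -0.766]]
[ 0.4 -0.1  0.3] [  -3.3 -142.8 -224.6] reach err [ 0. -0. -0.] rot 0.0 6 [-0.97 -0.55  2.11  0.68  1.73 -0.18]
[ 0.5  -0.1   0.25] [  16.   -68.6 -143.3] reach err [ 0. -0. -0.] rot 0.0 4 [-0.78 -0.28  2.01  0.7   1.48 -0.14]
[0.453 0.295 0.12 ] [ 132.6 -368.2  124.6] reach err [-0. -0. -0.] rot 0.0 9 [ 0.23 -0.51  2.43  0.59  0.71  0.62]
```

Call:
{"name": "play_rows", "arguments": {"increments": "6 -106 -184 140 1;6 -106 -184 140 1;6 -106 -184 140 1;6 -106 -184 140 1;6 -106 -184 140 1;6 -106 -184 140 1;6 -106 -184 140 1;6 -106 -184 140 1;6 -106 -184 140 1;6 -106 -184 140 1;6 -106 -184 140 1;6 -106 -184 140 1;6 -106 -184 140 1;6 -106 -184 140 1;6 -106 -184 140 1;6 -106 -184 140 1;6 -106 -184 140 1;6 -106 -184 140 1;6 -106 -184 140 1"}}

```text
t: 17.15
tool_pos: [0.4579, -0.091, 0.2596]
orientation: [-1.697, 1.758, 0.061]
force: [-0.4, 0.1, -1.1]
opening: 0.0572
gripper_force: 30.0
```

```bash
cat > look.py <<'E'
from h import *
import sys
s,R=st();g=np.array(s['tool_pos'])-.019*R[:,2];u,v=proj('side',g)[0].astype(int)
im=robot.read_camera('side');c=im[max(0,v-80):v+80,max(0,u-100):u+100];cv2.imwrite(sys.argv[1],cv2.resize(c,None,fx=3,fy=3,interpolation=cv2.INTER_CUBIC));print(u,v)
E
python3 look.py pics/m1.png
```

```text
{'t': 17.15, 'q': [-0.871, -0.415, 2.068, 0.691, 1.595, 2.285], 'tool_pos': [0.458, -0.091, 0.26], 'orientation': [-1.697, 1.758, 0.061], 'force': [-0.4, 0.06, -1.111], 'opening': 0.057, 'gripper_force': 30.0}
[[0.085, -0.898, 0.431], [-0.866, 0.147, 0.477], [-0.492, -0.414, -0.766]]
387 80
```

View pics/m1.png

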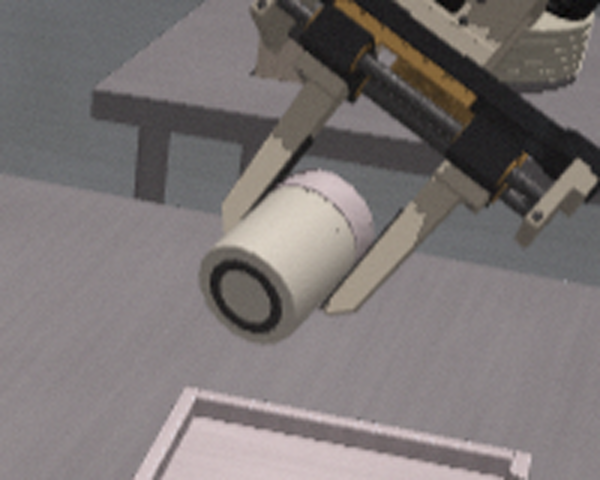

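Underside of the first pot (about 247,297 in the crop) shows a ring, so it goes in the pan.

```bash
python3 - <<'E'
from h import *
c=np.array([ray('top',p,.02) for p in((373,212),(456,206),(475,344),(391,353))]);print(c.round(3).tolist(),c.mean(0))
v=(c[0]+c[1]-c[2]-c[3])/2;print('pan x axis',v,np.degrees(np.arctan2(v[1],v[0])))
v=v[:2]/np.linalg.norm(v[:2]);m=np.array([.443,-.295]);print('far',m+.06*v,'near',m-.06*v)
E
python3 s5.py "(.503,-.29,.13)" "(.503,-.29,.0555)"
```

```text
[[0.568, -0.209, 0.02], [0.577, -0.37, 0.02], [0.319, -0.386, 0.02], [0.305, -0.23, 0.02]] [ 0.44220054 -0.298808    0.02      ]
pan x axis [0.26019877 0.01863604 0.        ] 4.096661285988336
far [ 0.5028467  -0.29071364] near [ 0.3831533  -0.29928636]
{'t': 17.2, 'q': [-0.871, -0.415, 2.068, 0.691, 1.595, 2.285], 'tool_pos': [0.458, -0.091, 0.26], 'orientation': [-1.697, 1.758, 0.061], 'force': [-0.012, 0.155, -1.224], 'opening': 0.058, 'gripper_force': 30.0}
[[0.085, -0.898, 0.431], [-0.866, 0.147, 0.477], [-0.492, -0.414, -0.766]]
[ 0.503 -0.29   0.13 ] [240.1 -16.1  42.8] reach err [-0.  0. -0.] rot 0.0 5 [-1.01  0.24  1.72  0.67  1.44  1.98]
[ 0.503  -0.29    0.0555] [276.7  14.7  99.9] reach err [-0.  0. -0.] rot 0.0 6 [-1.01  0.36  1.74  0.69  1.33  1.89]
```

Call:
{"name": "play_rows", "arguments": {"increments": "240 -16 43 -140 1;240 -16 43 -140 1;240 -16 43 -140 1;240 -16 43 -140 1;240 -16 43 -140 1;240 -16 43 -140 1;240 -16 43 -140 1;240 -16 43 -140 1;240 -16 43 -140 1;240 -16 43 -140 1;240 -16 43 -140 1;240 -16 43 -140 1;240 -16 43 -140 1;240 -16 43 -140 1;240 -16 43 -140 1;240 -16 43 -140 1;240 -16 43 -140 1;240 -16 43 -140 1"}}

```text
t: 19.0
tool_pos: [0.5109, -0.2808, 0.1151]
orientation: [-2.482, -1.105, -0.904]
force: [0.5, -0.0, -0.8]
opening: 0.0579
gripper_force: 30.0
```

```bash
python3 s5.py "(.503,-.29,.0555)" "(.503,-.29,.09)"
```

```text
{'t': 19.0, 'q': [-1.013, 0.245, 1.725, 0.674, 1.435, -0.466], 'tool_pos': [0.511, -0.281, 0.115], 'orientation': [-2.482, -1.105, -0.904], 'force': [0.493, -0.048, -0.778], 'opening': 0.058, 'gripper_force': 29.999}
[[0.512, 0.743, 0.431], [0.569, -0.67, 0.477], [0.643, 0.001, -0.766]]
[ 0.503  -0.29    0.0555] [-47.6   0.2  56.9] reach err [-0.  0.  0.] rot 0.0 2 [-1.01  0.36  1.74  0.69  1.33 -0.55]
[ 0.503 -0.29   0.09 ] [-25.5   0.2  30.4] reach err [-0.  0.  0.] rot 0.0 1 [-1.01  0.3   1.74  0.68  1.38 -0.51]
```

Call:
{"name": "play_rows", "arguments": {"increments": "-16 0 19 0 1;-32 0 38 0 1;-42 0 50 0 1;-47 0 56 0 1;-48 0 57 0 1;-48 0 57 0 1"}}

```text
t: 19.6
tool_pos: [0.5111, -0.2811, 0.0413]
orientation: [-2.483, -1.102, -0.905]
force: [-0.1, -0.6, -1.1]
opening: 0.0577
gripper_force: 30.0
```

Call:
{"name": "play_rows", "arguments": {"increments": "0 0 0 0 -1;0 0 0 0 -1;0 0 0 0 -1;0 0 0 0 -1;0 0 -20 0 -1;0 0 -60 0 -1;0 0 -110 0 -1;0 0 -140 0 -1;0 0 -140 0 -1"}}

```text
t: 20.5
tool_pos: [0.4504, -0.352, 0.1524]
orientation: [-2.49, -1.106, -0.907]
force: [0.7, -0.9, 0.4]
opening: 0.0929
gripper_force: 0.0
```

```bash
python3 - <<'E'
from h import *
for cam in('top','side'):
  robot.read_camera(cam)
  print(cam,[(np.round(d['centre'],3).tolist(),round(d['conf'],2)) for d in robot.landmark_of(cam,'pot_a')])
E
python3 s5.py "(.64,.089,.14)" "(.64-.432*.12,.089-.477*.12,.05+.092)" "(.64,.089,.05)"
```

```text
top [([0.344, -0.118, 0.001], 0.93), ([0.444, 0.009, 0.0], 0.89), ([0.64, 0.094, -0.002], 0.86), ([0.504, -0.289, -0.002], 0.83), ([0.76, 0.085, -0.002], 0.79), ([0.701, -0.103, 0.001], 0.73)]
side [([0.505, -0.292, 0.001], 0.86), ([0.347, -0.116, -0.001], 0.81), ([0.758, 0.093, -0.002], 0.75), ([0.443, 0.012, -0.001], 0.72), ([0.643, 0.085, -0.001], 0.68)]
{'t': 20.7, 'q': [-1.156, 0.262, 1.642, 0.627, 1.571, -0.529], 'tool_pos': [0.45, -0.346, 0.147], 'orientation': [-2.48, -1.101, -0.903], 'force': [0.216, 0.288, -0.274], 'opening': 0.093, 'gripper_force': 0.0}
[[0.514, 0.742, 0.43], [0.567, -0.67, 0.479], [0.644, -0.003, -0.765]]
[0.64  0.089 0.14 ] [ 339.9 -151.   314.2] reach err [-0. -0. -0.] rot 0.0 10 [-0.27  0.01  1.96  0.77  0.98  0.08]
[0.58816 0.03176 0.142  ] [ 282.1 -151.1  262.9] reach err [-0.  0. -0.] rot 0.0 9 [-0.42 -0.09  2.06  0.77  1.08 -0.03]
[0.64  0.089 0.05 ] [ 282.  -150.7  383. ] reach err [-0.  0. -0.] rot 0.0 10 [-0.27  0.17  1.98  0.88  0.85 -0.09]
```

Call:
{"name": "play_rows", "arguments": {"increments": "282 -151 263 0 -1;282 -151 263 0 -1;282 -151 263 0 -1;282 -151 263 0 -1;282 -151 263 0 -1;282 -151 263 0 -1;282 -151 263 0 -1;282 -151 263 0 -1;282 -151 263 0 -1;282 -151 263 0 -1;282 -151 293 0 -1;282 -151 323 0 -1;282 -151 353 0 -1;282 -151 383 0 -1;282 -151 383 0 -1"}}

```text
t: 22.2
tool_pos: [0.6452, 0.0983, 0.0307]
orientation: [-2.481, -1.1, -0.894]
force: [-0.4, 0.1, -0.3]
opening: 0.0933
gripper_force: 0.0
```

Call:
{"name": "play_rows", "arguments": {"increments": "0 0 0 0 1;0 0 0 0 1;0 0 0 0 1;0 0 0 0 1;0 0 0 0 1;0 0 0 0 1;13 0 -15 0 1;26 0 -31 0 1;39 0 -46 0 1;52 0 -61 0 1"}}

```text
t: 23.2
tool_pos: [0.6483, 0.097, 0.1166]
orientation: [-2.483, -1.102, -0.903]
force: [0.1, 0.1, -1.0]
opening: 0.0576
gripper_force: 30.0
```

```bash
python3 s5.py "(.45,-.1,.275)" "(.5,0,.25)"
```

```text
{'t': 23.2, 'q': [-0.274, 0.026, 1.963, 0.778, 0.961, 0.062], 'tool_pos': [0.648, 0.097, 0.117], 'orientation': [-2.483, -1.102, -0.903], 'force': [0.063, 0.085, -0.977], 'opening': 0.058, 'gripper_force': 29.999}
[[0.514, 0.742, 0.43], [0.568, -0.67, 0.477], [0.643, -0.001, -0.766]]
[ 0.45  -0.1    0.275] [-112.1  -15.2 -281.7] reach err [ 0.002  0.002 -0.002] rot 0.0 6 [-0.86 -0.41  2.07  0.69  1.59 -0.15]
[0.5  0.   0.25] [ -45.6  -45.1 -193.3] reach err [ 0.003  0.002 -0.002] rot 0.0 4 [-0.58 -0.44  2.14  0.7   1.38  0.04]
```

Call:
{"name": "play_rows", "arguments": {"increments": "-112 -15 -282 140 1;-112 -15 -282 140 1;-112 -15 -282 140 1;-112 -15 -282 140 1;-112 -15 -282 140 1;-112 -15 -282 140 1;-112 -15 -282 140 1;-112 -15 -282 140 1;-112 -15 -282 140 1;-112 -15 -282 140 1;-112 -15 -282 140 1;-112 -15 -282 140 1;-112 -15 -282 140 1;-112 -15 -282 140 1;-112 -15 -282 140 1;-112 -15 -282 140 1;-112 -15 -282 140 1;-112 -15 -282 140 1;-112 -15 -282 140 1"}}

```text
t: 25.1
tool_pos: [0.4584, -0.0911, 0.26]
orientation: [-1.698, 1.758, 0.061]
force: [-0.8, 0.0, -1.4]
opening: 0.0575
gripper_force: 30.0
```

```bash
python3 look.py pics/m2.png;  python3 s5.py "(.453,.295,.13)" "(.383,-.30,.13)"
```

```text
{'t': 25.1, 'q': [-0.87, -0.414, 2.067, 0.691, 1.595, 2.286], 'tool_pos': [0.458, -0.091, 0.26], 'orientation': [-1.698, 1.758, 0.061], 'force': [-0.765, 0.049, -1.412], 'opening': 0.058, 'gripper_force': 30.0}
[[0.085, -0.898, 0.431], [-0.866, 0.147, 0.477], [-0.492, -0.414, -0.766]]
386 80
{'t': 25.15, 'q': [-0.87, -0.414, 2.067, 0.691, 1.594, 2.286], 'tool_pos': [0.458, -0.091, 0.26], 'orientation': [-1.697, 1.758, 0.061], 'force': [0.047, 0.313, -1.842], 'opening': 0.057, 'gripper_force': 30.0}
[[0.085, -0.898, 0.431], [-0.866, 0.147, 0.477], [-0.492, -0.414, -0.766]]
[0.453 0.295 0.13 ] [-271.   115.5  300.5] reach err [ 0.018 -0.026 -0.037] rot 4.4 13 [ 0.08 -0.41  2.44  0.86  0.72  2.66]
[ 0.383 -0.3    0.13 ] [238.5  90.9 -13.6] reach err [-0.  0. -0.] rot 0.0 6 [-1.22  0.11  1.88  0.61  1.53  1.82]
```

View pics/m2.png

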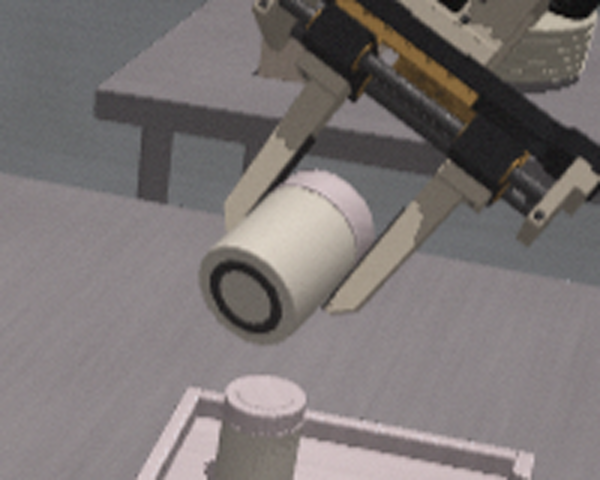

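The second underside (about 247,297) also shows a ring. The first pot stands upright in the pan. This one goes to the near end of the pan.

Call:
{"name": "play_rows", "arguments": {"increments": "238 91 -14 -140 1;238 91 -14 -140 1;238 91 -14 -140 1;238 91 -14 -140 1;238 91 -14 -140 1;238 91 -14 -140 1;238 91 -14 -140 1;238 91 -14 -140 1;238 91 -14 -140 1;238 91 -14 -140 1;238 91 -14 -140 1;238 91 -14 -140 1;238 91 -14 -140 1;238 91 -14 -140 1;238 91 -14 -140 1;238 91 -14 -140 1;238 91 -14 -140 1;238 91 -14 -140 1"}}

```text
t: 26.95
tool_pos: [0.3907, -0.2905, 0.1159]
orientation: [-2.482, -1.106, -0.905]
force: [0.4, 0.4, -0.7]
opening: 0.0572
gripper_force: 30.0
```

```bash
python3 s5.py "(.384,-.299,.0555)"
```

```text
{'t': 26.95, 'q': [-1.218, 0.107, 1.881, 0.606, 1.534, -0.628], 'tool_pos': [0.391, -0.291, 0.116], 'orientation': [-2.482, -1.106, -0.905], 'force': [0.4, 0.418, -0.745], 'opening': 0.057, 'gripper_force': 29.998}
[[0.511, 0.743, 0.431], [0.57, -0.669, 0.477], [0.643, 0.002, -0.766]]
[ 0.384  -0.299   0.0555] [-47.1   0.6  58.4] reach err [-0.  0.  0.] rot 0.0 2 [-1.21  0.23  1.9   0.62  1.41 -0.71]
```

Call:
{"name": "play_rows", "arguments": {"increments": "-16 0 19 0 1;-32 0 38 0 1;-42 0 50 0 1;-46 0 56 0 1;-47 0 58 0 1;-47 0 58 0 1"}}

```text
t: 27.55
tool_pos: [0.3917, -0.2897, 0.0417]
orientation: [-2.483, -1.102, -0.904]
force: [-0.6, 0.0, -0.3]
opening: 0.0578
gripper_force: 30.0
```

Call:
{"name": "play_rows", "arguments": {"increments": "0 0 0 0 -1;0 0 0 0 -1;0 0 0 0 -1;0 0 0 0 -1;0 0 -20 0 -1;0 0 -60 0 -1;0 0 -110 0 -1;0 0 -140 0 -1;0 0 -140 0 -1"}}

```text
t: 28.45
tool_pos: [0.3306, -0.3605, 0.1524]
orientation: [-2.49, -1.106, -0.905]
force: [0.5, -0.5, 0.3]
opening: 0.0932
gripper_force: 0.0
```

```bash
python3 - <<'E'
from h import *
for cam in('top','side'):
  robot.read_camera(cam)
  print(cam,[(np.round(d['centre'],3).tolist(),round(d['conf'],2)) for d in robot.landmark_of(cam,'pot_a')])
E
python3 s5.py "(.28,-.2,.25)" "(.443-.432*.16,.009-.477*.16,.053+.122)" "(.443-.432*.12,.009-.477*.12,.053+.092)" "(.443,.009,.053)"
```

```text
top [([0.701, -0.102, 0.002], 0.95), ([0.382, -0.296, 0.003], 0.83), ([0.762, 0.085, -0.002], 0.66), ([0.442, 0.011, -0.002], 0.65), ([0.342, -0.116, -0.001], 0.59)]
side [([0.758, 0.091, 0.002], 0.89), ([0.384, -0.3, 0.004], 0.84), ([0.443, 0.014, 0.002], 0.84), ([0.347, -0.117, -0.001], 0.71)]
{'t': 28.65, 'q': [-1.357, 0.163, 1.755, 0.552, 1.665, -0.695], 'tool_pos': [0.331, -0.355, 0.147], 'orientation': [-2.48, -1.101, -0.904], 'force': [-0.066, 0.07, -0.116], 'opening': 0.093, 'gripper_force': 0.0}
[[0.514, 0.742, 0.43], [0.567, -0.67, 0.479], [0.644, -0.002, -0.765]]
[ 0.28 -0.2   0.25] [ 127.6 -142.1   -7.4] reach err [ 0. -0. -0.] rot 0.0 4 [-1.38 -0.43  2.12  0.57  1.86 -0.59]
[ 0.37388 -0.06732  0.175  ] [ 202.7 -161.2  154. ] reach err [-0.    -0.002 -0.   ] rot 0.0 6 [-0.99 -0.6   2.38  0.67  1.57 -0.33]
[ 0.39116 -0.04824  0.145  ] [ 203.1 -161.1  193.5] reach err [ 0. -0.  0.] rot 0.0 7 [-0.91 -0.56  2.41  0.69  1.47 -0.31]
[0.443 0.009 0.053] [ 202.9 -160.8  313.6] reach err [ 0. -0. -0.] rot 0.0 9 [-0.67 -0.31  2.43  0.8   1.12 -0.33]
```

Call:
{"name": "play_rows", "arguments": {"increments": "203 -161 154 0 -1;203 -161 154 0 -1;203 -161 154 0 -1;203 -161 154 0 -1;203 -161 154 0 -1;203 -161 154 0 -1;203 -161 154 0 -1;203 -161 154 0 -1;203 -161 184 0 -1;203 -161 214 0 -1;203 -161 244 0 -1;203 -161 274 0 -1;203 -161 300 0 -1;203 -161 314 0 -1;203 -161 314 0 -1;203 -161 314 0 -1"}}

```text
t: 30.25
tool_pos: [0.4508, 0.0166, 0.0381]
orientation: [-2.482, -1.1, -0.902]
force: [0.4, 0.1, -0.2]
opening: 0.0928
gripper_force: 0.0
```

```bash
python3 s5.py "(.443,.010,.053)"; python3 -c "
from h import *
cv2.imwrite('pics/w3.png',robot.read_camera('wrist'))"
```

```text
{'t': 30.25, 'q': [-0.671, -0.304, 2.428, 0.793, 1.121, -0.333], 'tool_pos': [0.451, 0.017, 0.038], 'orientation': [-2.482, -1.1, -0.902], 'force': [0.441, 0.064, -0.194], 'opening': 0.093, 'gripper_force': 0.0}
[[0.515, 0.742, 0.429], [0.567, -0.671, 0.478], [0.643, -0.003, -0.766]]
[0.443 0.01  0.053] [ 1.8 -1.4  1.1] reach err [-0.    -0.003 -0.001] rot 0.0 0 [-0.67 -0.3   2.43  0.79  1.12 -0.33]
```

View pics/w3.png

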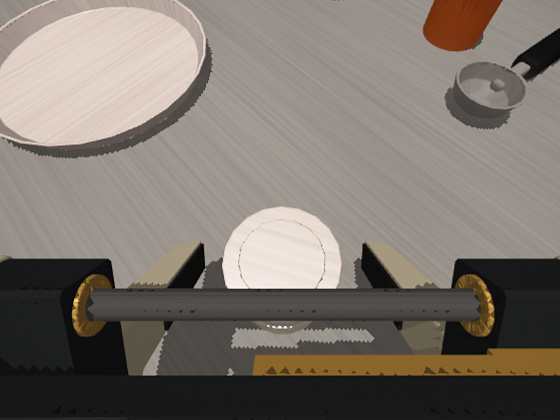

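The third pot (lid about 282,250) is centred between the fingers, so I close on it and lift.

Call:
{"name": "play_rows", "arguments": {"increments": "0 0 0 0 1;0 0 0 0 1;0 0 0 0 1;0 0 0 0 1;0 0 0 0 1;0 0 0 0 1;13 0 -15 0 1;26 0 -31 0 1;39 0 -46 0 1;52 0 -61 0 1;52 0 -61 0 1"}}

```text
t: 31.4
tool_pos: [0.4531, 0.0163, 0.1213]
orientation: [-2.484, -1.106, -0.908]
force: [0.5, -1.2, -1.5]
opening: 0.0577
gripper_force: 30.0
```

```bash
python3 s5.py "(.45,-.1,.275)" "(.453,.294,.13)"
```

```text
{'t': 31.4, 'q': [-0.668, -0.505, 2.393, 0.733, 1.284, -0.162], 'tool_pos': [0.453, 0.016, 0.121], 'orientation': [-2.484, -1.106, -0.908], 'force': [0.483, -1.233, -1.465], 'opening': 0.058, 'gripper_force': 30.0}
[[0.511, 0.742, 0.434], [0.57, -0.67, 0.475], [0.644, 0.004, -0.765]]
[ 0.45  -0.1    0.275] [  31.    76.3 -155.2] reach err [-0.  0. -0.] rot 0.0 4 [-0.87 -0.42  2.07  0.69  1.59 -0.16]
[0.453 0.294 0.13 ] [ 163.7 -186.2  144.3] reach err [ 0. -0. -0.] rot 0.0 6 [ 0.23 -0.54  2.42  0.57  0.73  0.64]
```

Call:
{"name": "play_rows", "arguments": {"increments": "31 76 -155 140 1;31 76 -155 140 1;31 76 -155 140 1;31 76 -155 140 1;31 76 -155 140 1;31 76 -155 140 1;31 76 -155 140 1;31 76 -155 140 1;31 76 -155 140 1;31 76 -155 140 1;31 76 -155 140 1;31 76 -155 140 1;31 76 -155 140 1;31 76 -155 140 1;31 76 -155 140 1;31 76 -155 140 1;31 76 -155 140 1;31 76 -155 140 1;31 76 -155 140 1"}}

```text
t: 33.3
tool_pos: [0.4571, -0.0899, 0.2564]
orientation: [-1.697, 1.759, 0.063]
force: [-0.0, -0.2, -1.6]
opening: 0.0577
gripper_force: 30.0
```

```bash
python3 look.py pics/m3.png
```

```text
{'t': 33.3, 'q': [-0.871, -0.416, 2.075, 0.691, 1.591, 2.282], 'tool_pos': [0.457, -0.09, 0.256], 'orientation': [-1.697, 1.759, 0.063], 'force': [-0.036, -0.158, -1.579], 'opening': 0.058, 'gripper_force': 30.0}
[[0.085, -0.899, 0.43], [-0.866, 0.147, 0.478], [-0.493, -0.413, -0.766]]
387 82
```

View pics/m3.png

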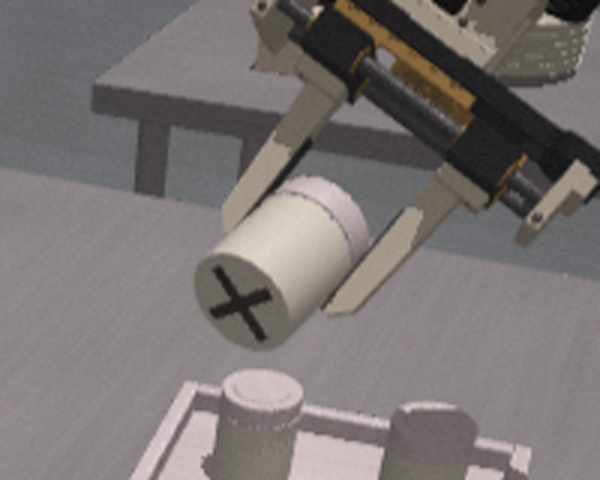

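The third underside (about 242,300) shows a cross, and both ring pots stand upright in the pan. This one goes on the round tray.

Call:
{"name": "play_rows", "arguments": {"increments": "0 0 0 -140 1;0 0 0 -140 1;0 0 0 -140 1;0 0 0 -140 1;0 0 0 -140 1;0 0 0 -140 1;0 0 0 -140 1;0 0 0 -140 1;0 0 0 -140 1;0 0 0 -140 1;0 0 0 -140 1;0 0 0 -140 1;0 0 0 -140 1;0 0 0 -140 1;0 0 0 -140 1;0 0 0 -140 1;0 0 0 -140 1;0 0 0 -140 1"}}

```text
t: 35.15
tool_pos: [0.4572, -0.0901, 0.2572]
orientation: [-2.482, -1.104, -0.904]
force: [-0.3, -0.6, -1.3]
opening: 0.0575
gripper_force: 30.0
```

```bash
python3 s5.py "(.453,.294,.13)" "(.468,.294,.11)"  "(.468,.294,.0575)"
```

```text
{'t': 35.15, 'q': [-0.871, -0.417, 2.075, 0.691, 1.592, -0.161], 'tool_pos': [0.457, -0.09, 0.257], 'orientation': [-2.482, -1.104, -0.904], 'force': [-0.326, -0.619, -1.29], 'opening': 0.058, 'gripper_force': 29.999}
[[0.512, 0.743, 0.431], [0.569, -0.67, 0.477], [0.643, 0.001, -0.766]]
[0.453 0.294 0.13 ] [ 134.5 -260.4  298. ] reach err [ 0. -0. -0.] rot 0.0 9 [ 0.23 -0.53  2.42  0.58  0.74  0.63]
[0.468 0.294 0.11 ] [ 129.3 -249.3  319.8] reach err [ 0. -0. -0.] rot 0.0 9 [ 0.22 -0.43  2.4   0.63  0.68  0.56]
[0.468  0.294  0.0575] [  95.6 -249.3  360. ] reach err [-0. -0. -0.] rot 0.0 9 [ 0.22 -0.3   2.41  0.77  0.56  0.39]
```

Call:
{"name": "play_rows", "arguments": {"increments": "129 -249 320 0 1;129 -249 320 0 1;129 -249 320 0 1;129 -249 320 0 1;129 -249 320 0 1;129 -249 320 0 1;129 -249 320 0 1;129 -249 320 0 1;129 -249 320 0 1;129 -249 320 0 1;129 -249 320 0 1"}}

```text
t: 36.25
tool_pos: [0.4756, 0.3035, 0.0947]
orientation: [-2.482, -1.104, -0.901]
force: [-0.3, -0.8, -1.5]
opening: 0.0578
gripper_force: 30.0
```

```bash
python3 s5.py "(.468,.294,.0575)"
```

```text
{'t': 36.25, 'q': [0.221, -0.431, 2.396, 0.633, 0.68, 0.555], 'tool_pos': [0.476, 0.303, 0.095], 'orientation': [-2.482, -1.104, -0.901], 'force': [-0.299, -0.779, -1.452], 'opening': 0.058, 'gripper_force': 30.0}
[[0.514, 0.743, 0.429], [0.569, -0.669, 0.478], [0.642, -0.002, -0.767]]
[0.468  0.294  0.0575] [-33.2   0.7  39.7] reach err [-0.     0.     0.002] rot 0.0 1 [ 0.22 -0.3   2.41  0.76  0.57  0.4 ]
```

Call:
{"name": "play_rows", "arguments": {"increments": "-13 0 15 0 1;-24 0 28 0 1;-30 0 36 0 1;-32 0 39 0 1;-32 0 39 0 1;-32 0 39 0 1"}}

```text
t: 36.85
tool_pos: [0.4781, 0.3028, 0.0462]
orientation: [-2.483, -1.101, -0.906]
force: [0.0, 0.4, -1.9]
opening: 0.058
gripper_force: 30.0
```

Call:
{"name": "play_rows", "arguments": {"increments": "-1 0 1 0 1;-2 0 2 0 1;-2 0 2 0 1"}}

```text
t: 37.15
tool_pos: [0.477, 0.3031, 0.0424]
orientation: [-2.482, -1.102, -0.904]
force: [0.2, 0.2, -1.6]
opening: 0.0578
gripper_force: 30.0
```

Call:
{"name": "play_rows", "arguments": {"increments": "-1 0 1 0 1;-1 0 1 0 -1;-1 0 1 0 -1;-1 0 1 0 -1;-1 0 1 0 -1;0 0 -20 0 -1;0 0 -60 0 -1;0 0 -90 0 -1;40 0 -130 0 -1;80 0 -160 0 -1;100 0 -180 0 -1;100 0 -180 0 -1"}}

```text
t: 38.35
tool_pos: [0.4534, 0.2747, 0.2523]
orientation: [-2.479, -1.104, -0.919]
force: [0.8, -0.8, 0.2]
opening: 0.0929
gripper_force: 0.0
```

```bash
python3 - <<'E'
from h import *
st()
a=robot.read_camera('top')
print([(np.round(d['centre'],3).tolist(),round(d['conf'],2)) for d in robot.landmark_of('top','pot_a')])
b=robot.read_camera('side')
print([(np.round(d['centre'],3).tolist(),round(d['conf'],2)) for d in robot.landmark_of('side','pot_a')])
for n in('dipper','bottle','cups','tray'):print(n,[np.round(d['centre'],3).tolist() for d in robot.landmark_of('side',n)])
cv2.imwrite('pics/end.png',cv2.resize(np.hstack([a,b]),(800,300)))
E
```

```text
{'t': 38.35, 'q': [0.146, -0.77, 2.309, 0.486, 1.071, 0.759], 'tool_pos': [0.453, 0.275, 0.252], 'orientation': [-2.479, -1.104, -0.919], 'force': [0.8, -0.804, 0.206], 'opening': 0.093, 'gripper_force': 0.0}
[[0.507, 0.742, 0.439], [0.566, -0.671, 0.479], [0.65, 0.006, -0.76]]
[([0.759, 0.086, -0.001], 0.95), ([0.472, 0.295, 0.001], 0.89), ([0.38, -0.295, 0.004], 0.86), ([0.502, -0.291, -0.002], 0.71), ([0.703, -0.105, -0.0], 0.66), ([0.343, -0.117, -0.001], 0.6)]
[([0.703, -0.099, -0.0], 0.85), ([0.383, -0.302, 0.002], 0.84), ([0.465, 0.296, 0.004], 0.68), ([0.344, -0.115, -0.001], 0.65), ([0.763, 0.09, -0.002], 0.62)]
dipper [[0.764, 0.008, -0.003]]
bottle [[0.723, -0.224, -0.004]]
cups [[0.731, 0.246, -0.001]]
tray [[0.453, 0.295, -0.0]]
```

View pics/end.png

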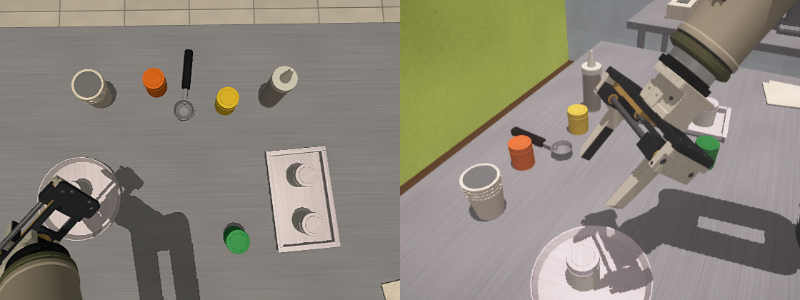

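Both ring pots stand upright in the pan (about 303,175 and 312,222 in the left half). The cross pot stands upright in the tray (about 585,262 in the right half), the gripper is clear, and the other items have not moved.

```bash
python3 -c "
from plant import robot
print(robot.close_job())"
```

```text
the job is handed in; nothing more can be done
None
```

All three pots were turned over and their marks read: the two ring pots now stand upright in the pan and the cross pot on the tray, with nothing else moved, and the job was handed in at about 38 s (no verdict was returned).

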